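Set out the condiments on the lazy susan

TASK

Set out the condiments upright on the round turntable, each centred on its own cork pad: the squat red-lidded mustard jar on the pad beside the steel mark, the white-lidded jar on the pad straight across from the mustard jar, the salt shaker on the pad next clockwise from the mustard jar (seen from above), and the slim black-capped spice jar on the pad that is left, facing the salt shaker. The turntable runs freely: set things down gently without letting it swing round, and leave the tin can and the amber glass standing where they are.

Things in the scene. Friction and masses are not known exactly. Their poses are not given: they have to be found in the camera images.
- mustard_jar: Squat closed glass jar with a flat red lid, 60 mm wide (slightly square with rounded corners), 80 mm high. Origin: centre of its underside; z up its axis. Can be gripped across the body at about 50 mm height at any yaw (58 to 62 mm wide there). Goes on the pad beside the steel mark.
- salt_shaker: Small clear shaker with a domed grey metal top, 44 mm diameter, 90 mm high. Origin: centre of its underside; z up its axis. Body near full width up to 66 mm, the top above is 34 mm wide; grip at about 48 mm height.
- dark_jar: Round clear glass jar with pale contents and a white screw lid, 62 mm diameter, 85 mm high. Origin: centre of its underside; z up its axis. Grip across the body at about 50 mm height.
- spice_pot_d: Slim cylindrical glass spice jar with a flat black cap, 40 mm diameter, 102 mm high. Origin: centre of its underside; z up its axis. Grip from above at about 70 mm height.
- turntable: Dark-wood lazy susan on a low fixed foot: disc 260 mm wide, 16 mm thick, top 30 mm above the worktop, turning freely (friction 0.02 N m), at any angle at the start. Origin: centre of its top; z up, +x towards the steel mark. Four flush cork pads, 68 mm wide, centred 78 mm out: +x (beside the mark), -x (across), -y (next clockwise from the marked pad, seen from above), +y (next anticlockwise).
- turntable_mark (a point): The steel mark: a 40 x 12 mm steel bar inlaid at the disc's rim, lying across the radius, 120.5 mm from the disc's centre along its +x. This point is the centre of the bar's upper face.
- coffee_tin: Bystander: closed tin can with a paper label, 75 mm diameter, 110 mm high. Origin: centre of its underside. To be left standing where it is.
- amber_glass_a: Bystander: empty open amber drinking glass, 79 mm diameter at the rim, 97 mm high. Origin: centre of its underside. To be left standing where it is. (Around the work: a wall cabinet hangs over the back of the worktop, at x > 0.60 above z = 0.62, so carry things low, with the fingertips not much above 0.2 m.)

How it is judged:
By the outcome, as a careful person would: the job done as asked, in the order asked, and still so for the second after the job is handed in, with the robot touching nothing.
It also fails if it takes over 115 s, if anything falls off the work surface, if the arm or the gripper's body presses on something with over 40 N, if the wrist force passes 120 N, or if a joint passes its speed limit or range.

ROBOT

A 6-joint arm with a two-finger parallel gripper is mounted at the origin on a cart in front of the work surface, level with it; the furniture and walls round the work are solid. World frame = base frame: x ahead of the robot, y to its left, z up, the work surface at z = 0. Lengths are in mm, angles in degrees, forces in N, time in s.
With the tool pointing down it reaches from about 300 to 850 mm from the base axis. Payload 4.2 kg.
Tool frame: the origin (TCP) lies between the finger pads; the fingertips stand 14 mm ahead of it and the grasp point (between the pads) lies 5 mm behind it; z points along the fingers, y is the line along which they close (so a half turn about z gives the same grasp; the last joint's range is limited). The gripper opens to 91 mm and grips with 3 to 60 N. Pads are 32 mm wide; open, the fingers measure 118 mm over their backs; the gripper's body (76 mm by 178 mm) begins 60 mm behind the grasp point.
Start: joints at [73.51, 18.312, 89.639, -0, 72.044, -1.146], TCP at [152.152, 554.519, 227.976] pointing down, gripper open.
Joint ranges: [-177.97, 177.97], [-48.28, 115.42], [12.27, 149.76], [-77.06, 257.06], [2.81, 150.46], [-146.56, 146.56]. Speed limits (degrees/s): [147.25, 147.25, 180, 180, 180, 180].

INTERFACE

Orientations are given as [roll, pitch, yaw] about the fixed x, y, z axes, in that order (R = Rz(yaw) Ry(pitch) Rx(roll)).
In Python, from workcell import * gives the robot as it stands. The module is installed in compiled form; this text tells all that it offers.
- The arm moves only by the tool send_rows, never from a script. Its argument "deltas" is a list of rows, each a list of 2 entries, a list of its own where there are three numbers: the shift along the tool's x, y, z normalised to -1 to 1, where 1 is 0.5 m, then the turn, a rotation vector about the tool's x, y, z normalised to -1 to 1, where 1 is 0.5 rad. A call has 1 to 10 rows; each row shifts and turns the commanded pose from where the row before left it, along the tool's axes as they then stand; what a row does not reach is not made up. A row lasts 1/10 s, in which the tool goes at most 50 mm and 8.59 degrees, less where a joint would pass 70% of its speed; a pose out of reach is approached as far as the arm can. A call with a number of a shift or a turn outside -1 to 1 is refused whole. A call with a gripper value outside its range is refused whole. "grip" is the closure, from 0 (fully open) to 1 (shut), set as the call begins (left out, the last holds). The fingers move at their own pace and stop on an object; "grip_force" is the grip in N (left out, the last holds). Time passes only in rows, so rows that do not move let the fingers close. It gives the time, the measured TCP pose, the force, the opening and the grip force at its end, in the units of the state.
- state(): the state, without advancing time (a new reading comes with each control period).
- grab_frame(name): name is "scene" or "side" or "wrist"; returns the picture (480x640x3 uint8, red, green, blue); there is no depth.
- calibration(name): a dict with "mtx" (3x3 intrinsics, pixels), "R" (3x3) and "t" (3): a world point X has camera coordinates R X + t. Camera axes: x right, y down, z forward; pixel columns grow to the right and rows downward; lengths in mm; the calibration is good to about 2 mm. A picture is of the moment at which its call begins: read the wrist's pose just before it. calibration takes no time and is no camera call; for the wrist camera it gives the pose at the moment of the call.
- job_done(): hands the job in; it is judged then, once.
Trained networks look in the newest picture that a camera, given by its name, has taken for a name from the list of things; names that differ only in an ending like _2 or _b are one class to them, and where a whole thing is asked for, a point or a joint stands for the part that bears it (a point fixed in the world has none). Each returns a list of dicts, best first, with "p" (0 to 1); they miss things now and then, are a little off and sometimes report something else, mostly with a low value. They report only what shows in the picture. A call takes as long as a camera call.
- trace(camera, label): "pixels" (480x640 bool, what is visible of it) and "bbox" ([left, top, width, height] in pixels, round what is visible of it).
The state is a dict: "time_s": time; "qpos": joint angles; "qvel": joint speeds; "effort": joint torques, N m; "ee_pos": TCP position; "ee_rot": TCP orientation; "force": force on the tool from outside, world axes, zero at the start; "torque": the same for the moment, N m; "gripper_width": finger opening in mm; "gripper_force": force on a finger pad.
Only numpy, scipy, OpenCV 4.12 (cv2) and the standard library are available. Lean on these libraries where they do the work, as an engineer would, in place of code of your own. Each camera call takes 0.05 s, during which the arm holds its last target. There are 200 camera calls.

## Working session

There is one attempt and no reset: what is moved stays moved. The work goes in short steps, Python scripts to look and compute and a tool call to move; the robot and the scene stay as the last step left them, time stands still between calls to the robot, and variables do not carry over. Pictures are saved under pics/ and viewed, at most 14 in all, crops included, and the job is handed in when it is done.

Besides the shell and the picture viewer there is one more tool, called after ">>>" as name([rows], argument=value, ...), one row to a line, values as JSON. send_rows: Moves the arm, as the interface text tells. Scaled input: -1 to 1 covers 0.5 m each way for a shift and 0.5 rad each way for a turn. Its arguments: {"type":"object","properties":{"deltas":{"type":"array","items":{"type":"array"}},"grip":{"type":"number"},"grip_force":{"type":"number"}},"required":["deltas"]}

```bash
mkdir -p pics; python3 - <<'E'
from workcell import *
import cv2,numpy as np
print(state())
for n in ("scene","side"):
    im=grab_frame(n); cv2.imwrite(f"pics/{n}0.png",im[:,:,::-1])
    c=calibration(n); print(n,c["mtx"].tolist(),np.round(-c["R"].T@c["t"]), np.round(c["R"][2],2))
E
```

```text
{'time_s': 0.0, 'qpos': array([ 7.35114491e+01,  1.83511999e+01,  8.97060884e+01, -2.13529776e-03,
        7.20431062e+01, -1.14624365e+00]), 'qvel': array([-0.00361522, -0.0357298 ,  0.03297074,  0.0154477 , -0.07108829,
       -0.02964479]), 'effort': array([ 6.57077703e-05, -4.12456226e+01, -2.31973332e+01,  7.28640589e-02,
        4.54732880e-02, -1.36641665e-04]), 'ee_pos': array([152.01490104, 554.04845983, 227.1268295 ]), 'ee_rot': array([-1.79899585e+02,  2.13903976e-05,  1.64658353e+02]), 'force': array([ 0.63448223, -0.28138088,  0.09988086]), 'torque': array([ 0.01719478,  0.01057992, -0.0306113 ]), 'gripper_force': 0.0, 'gripper_width': 91.03212210536118}
scene [[476.4283248901369, 0.0, 319.82699115020915], [0.0, 476.4283248901369, 242.43463169331238], [0.0, 0.0, 1.0]] [ -38. -408.  627.] [ 0.66  0.38 -0.65]
side [[589.8386053776372, 0.0, 321.17061949059183], [0.0, 589.8386053776372, 243.50103188186128], [0.0, 0.0, 1.0]] [  278. -1004.   753.] [ 0.22  0.79 -0.58]
```

View pics/scene0.png

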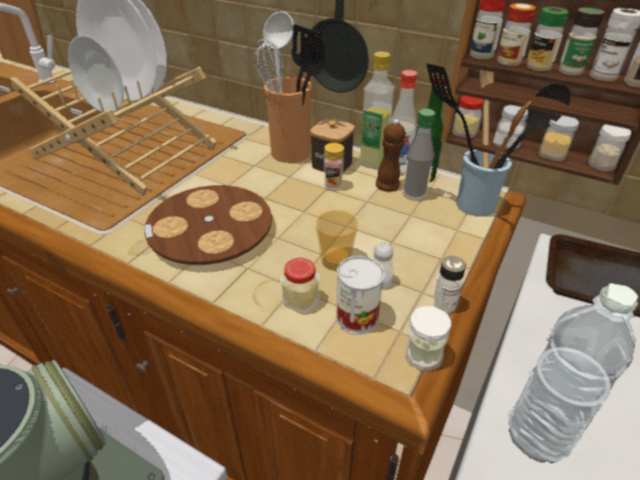

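View pics/side0.png

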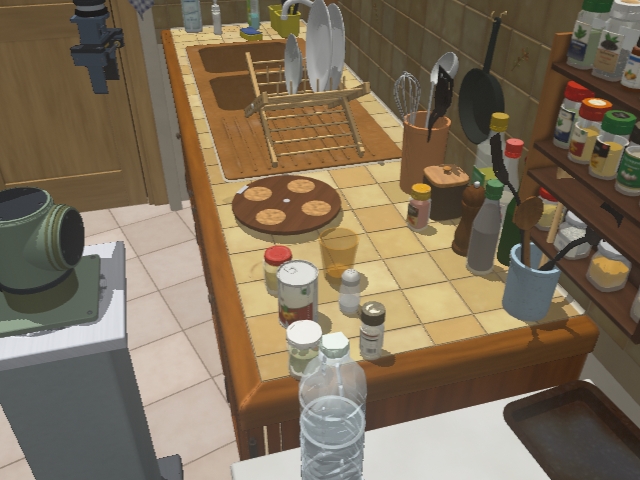

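```bash
cat > h.py <<'E'
from workcell import *
import cv2,numpy as np
from scipy.optimize import least_squares
def proj(c,P):
    q=(c["R"]@np.atleast_2d(P).T).T+c["t"].ravel(); q=q/q[:,2:]; return (q@c["mtx"].T)[:,:2]
def ray(c,uv,z):
    d=c["R"].T@np.linalg.inv(c["mtx"])@[uv[0],uv[1],1]; o=-c["R"].T@c["t"].ravel()
    return (o+d*(z-o[2])/d[2])[:2]
A=np.linspace(0,2*np.pi,72,endpoint=False)
def cyl(x,y,rz): return np.vstack([np.c_[x+r*np.cos(A),y+r*np.sin(A),0*A+z] for r,z in rz])
S={"mustard_jar":[(30,0),(30,60),(28,80)],"salt_shaker":[(22,0),(22,66),(17,75),(8,90)],
"dark_jar":[(31,0),(31,85)],"spice_pot_d":[(20,0),(20,102)],"coffee_tin":[(37.5,0),(37.5,110)],"amber_glass_a":[(30,0),(39.5,97)],"turntable":[(130,14),(130,30)]}
E
python3 - <<'E'
from h import *
C={n:calibration(n) for n in("scene","side")}
T={}
for n in C:
    im=grab_frame(n); np.save(f"pics/{n}.npy",im)
    for k in S:
        r=trace(n,k)
        print(n,k,[(round(float(d["p"]),2),np.round(d["bbox"]).tolist()) for d in r[:3]])
        if r:
            T[n,k]=r[0]
for k in S:
    def bb(n,x,y):
        p=proj(C[n],cyl(x,y,S[k])); return np.r_[p.min(0),p.max(0)]
    for ns in (("scene",),("side",),("scene","side")):
        ns=[n for n in ns if (n,k) in T]
        if not ns: continue
        def f(v): 
            o=[]
            for n in ns:
                b=np.array(T[n,k]["bbox"],float); b[2:]+=b[:2]; o.append(bb(n,*v)-b)
            return np.concatenate(o)
        b=T[ns[0],k]["bbox"]; x0=ray(C[ns[0]],(b[0]+b[2]/2,b[1]+b[3]/2),40)
        s=least_squares(f,x0,loss="soft_l1"); print(k,ns,s.x.round(1),f(s.x).round(1))
for n in C:
    m=T[n,"turntable"]["pixels"]; im=np.load(f"pics/{n}.npy"); h=cv2.cvtColor(im,cv2.COLOR_RGB2HSV)
    for nm,t in (("cork",(im[:,:,0]>150)&(h[:,:,1]>60)),("steel",(h[:,:,1]<60)&(im[:,:,0]>120))):
        q,l,st,ce=cv2.connectedComponentsWithStats((m&t).astype(np.uint8))
        for i in range(1,q):
            if st[i,4]>8: print(n,nm,st[i].tolist(),ce[i].round(1),ray(C[n],ce[i],30).round(1))
E
```

```text
scene mustard_jar [(0.95, [277.0, 259.0, 43.0, 56.0])]
scene salt_shaker [(0.7, [374.0, 241.0, 21.0, 48.0])]
scene dark_jar [(0.69, [434.0, 258.0, 33.0, 58.0]), (0.64, [408.0, 307.0, 44.0, 65.0])]
scene spice_pot_d [(0.69, [433.0, 257.0, 32.0, 56.0])]
scene coffee_tin [(0.92, [335.0, 256.0, 49.0, 79.0])]
scene amber_glass_a [(0.87, [312.0, 211.0, 45.0, 59.0]), (0.41, [334.0, 258.0, 50.0, 76.0])]
scene turntable [(0.6, [147.0, 184.0, 125.0, 81.0])]
side mustard_jar [(0.87, [264.0, 249.0, 30.0, 47.0])]
side salt_shaker [(0.79, [340.0, 271.0, 21.0, 44.0])]
side dark_jar [(0.71, [280.0, 318.0, 42.0, 63.0])]
side spice_pot_d [(0.61, [359.0, 301.0, 32.0, 59.0])]
side coffee_tin [(0.58, [277.0, 260.0, 42.0, 68.0])]
side amber_glass_a [(0.85, [318.0, 227.0, 42.0, 58.0]), (0.7, [231.0, 173.0, 110.0, 66.0])]
side turntable [(0.7, [232.0, 175.0, 110.0, 61.0])]
mustard_jar ['scene'] [444.5 -89.9] [ 2.6 -0.6 -4.9  0.6]
mustard_jar ['side'] [450.7 -98.2] [-0.5 -2.3  0.5  1.3]
mustard_jar ['scene', 'side'] [449.7 -96.2] [ 7.4 -1.1 -0.3  0.  -1.2 -2.8 -0.2  0.7]
salt_shaker ['scene'] [ 568.1 -196.3]
[... 1663 characters left out ...]
9.7 226.5] [469.2 229.2]
scene cork [144, 228, 8, 21, 25] [146.  238.8] [417.2 242.2]
scene cork [198, 230, 36, 24, 663] [215.3 241.4] [478.3 119.2]
scene steel [205, 216, 8, 6, 41] [208.4 218.3] [529.4 178.9]
scene steel [145, 224, 8, 14, 96] [148.2 230.6] [438.  257.1]
side cork [287, 179, 28, 14, 298] [300.5 185.6] [578.5 237.3]
side cork [313, 178, 16, 7, 16] [320.5 180.4] [633.2 249.3]
side cork [244, 187, 28, 14, 316] [257.3 193.3] [468.4 228.6]
side cork [302, 200, 29, 16, 358] [315.8 207.7] [587.3 126.7]
side cork [256, 209, 30, 16, 380] [270.3 216.4] [477.4 118.5]
side steel [237, 185, 12, 9, 41] [242.4 189. ] [437.  258.9]
side steel [283, 199, 7, 3, 19] [286.  200.1] [528.1 179. ]
```

```bash
cat >> h.py <<'E'
import json
from scipy.spatial.transform import Rotation as Ro
def plan(tgt,yaw,step=40,turn=8,start=None):
    """rows from the measured (or given [x,y,z,yaw]) pose straight to tgt,yaw, tool down"""
    s=state(); p=np.array(s["ee_pos"]) if start is None else np.array(start[:3],float)
    y=s["ee_rot"][2] if start is None else start[3]
    d=np.array(tgt,float)-p; dy=(yaw-y+180)%360-180
    n=max(1,int(np.ceil(max(np.linalg.norm(d)/step,abs(dy)/turn))))
    rows=[]; goal=np.array(tgt,float); sp=p.copy(); r=y
    for i in range(n):
        R=Ro.from_euler("xyz",[180,0,r],degrees=True)
        want=(p+d*(i+1)/n)-sp; sh=np.round(R.inv().apply(want)/500,3)
        tz=np.round(-np.radians(y+dy*(i+1)/n-r)/0.5,3)
        rows.append([(sh+0).tolist(),[0,0,float(tz+0)]]); sp=sp+R.apply(sh*500); r-=np.degrees(tz*0.5)
    for i in range(0,n,10): print(json.dumps(rows[i:i+10]))
    print("end",sp.round(1),round(r,1))
    return [*sp,r]
E
python3 -c "
from h import *
plan([430,-90,212],90)"
```

```text
[[[-0.049, -0.061, 0.002], [0, 0, 0.145]], [[-0.053, -0.057, 0.002], [0, 0, 0.145]], [[-0.057, -0.053, 0.001], [0, 0, 0.144]], [[-0.06, -0.049, 0.002], [0, 0, 0.145]], [[-0.065, -0.045, 0.002], [0, 0, 0.145]], [[-0.067, -0.039, 0.002], [0, 0, 0.145]], [[-0.07, -0.035, 0.001], [0, 0, 0.144]], [[-0.072, -0.03, 0.002], [0, 0, 0.145]], [[-0.074, -0.024, 0.002], [0, 0, 0.145]], [[-0.075, -0.019, 0.002], [0, 0, 0.145]]]
[[[-0.077, -0.013, 0.002], [0, 0, 0.145]], [[-0.078, -0.008, 0.001], [0, 0, 0.144]], [[-0.078, -0.002, 0.002], [0, 0, 0.145]], [[-0.078, 0.003, 0.002], [0, 0, 0.145]], [[-0.077, 0.009, 0.002], [0, 0, 0.145]], [[-0.077, 0.015, 0.001], [0, 0, 0.144]], [[-0.075, 0.02, 0.002], [0, 0, 0.145]], [[-0.074, 0.026, 0.002], [0, 0, 0.145]]]
end [430.1 -90.1 212. ] 90.0
```

>>> send_rows([
  [[-0.049,-0.061,0.002],[0,0,0.145]],
  [[-0.053,-0.057,0.002],[0,0,0.145]],
  [[-0.057,-0.053,0.001],[0,0,0.144]],
  [[-0.06,-0.049,0.002],[0,0,0.145]],
  [[-0.065,-0.045,0.002],[0,0,0.145]],
  [[-0.067,-0.039,0.002],[0,0,0.145]],
  [[-0.07,-0.035,0.001],[0,0,0.144]],
  [[-0.072,-0.03,0.002],[0,0,0.145]],
  [[-0.074,-0.024,0.002],[0,0,0.145]],
  [[-0.075,-0.019,0.002],[0,0,0.145]],
], grip=0)

```text
time_s: 1.9
ee_pos: [306.8, 195.3, 219.2]
ee_rot: [179.9, 0.0, 123.0]
force: [1.7, -0.6, -0.3]
gripper_width: 91.3
gripper_force: 0.0
```

>>> send_rows([
  [[-0.077,-0.013,0.002],[0,0,0.145]],
  [[-0.078,-0.008,0.001],[0,0,0.144]],
  [[-0.078,-0.002,0.002],[0,0,0.145]],
  [[-0.078,0.003,0.002],[0,0,0.145]],
  [[-0.077,0.009,0.002],[0,0,0.145]],
  [[-0.077,0.015,0.001],[0,0,0.144]],
  [[-0.075,0.02,0.002],[0,0,0.145]],
  [[-0.074,0.026,0.002],[0,0,0.145]],
  [[0,0,0],[0,0,0]],
  [[0,0,0],[0,0,0]],
])

```text
time_s: 2.9
ee_pos: [429.8, -90.5, 211.7]
ee_rot: [-179.9, -0.0, 89.9]
force: [-0.6, 0.9, -0.5]
gripper_width: 91.2
gripper_force: 0.0
```

```bash
python3 - <<'E'
from h import *
s=state();print(s["time_s"],s["ee_pos"],s["ee_rot"])
c=calibration("wrist"); im=grab_frame("wrist"); cv2.imwrite("pics/w1.png",im[:,:,::-1])
print((-c["R"].T@c["t"].ravel()).round(),c["R"][2].round(2),c["mtx"][0,0])
for k in list(S)[:6]:
    print(k,proj(c,cyl(0,0,[(0,0)])[:1]+{"mustard_jar":[448,-94,0],"salt_shaker":[567,-196,0],"dark_jar":[440,-320,0],"spice_pot_d":[566,-318,0],"coffee_tin":[466,-196,0],"amber_glass_a":[573,-95,0]}[k]).round())
    print(k,[(round(float(d["p"]),2),d["bbox"]) for d in trace("wrist",k)[:2]])
E
```

```text
2.9 [429.84406746 -90.477721   211.68555241] [-1.79947830e+02 -4.00479944e-02  8.99214011e+01]
[431. -14. 368.] [-0.   -0.27 -0.96] 375.64671976815623
mustard_jar [[338. 211.]]
mustard_jar [(0.93, [314.0, 178.0, 71.0, 79.5])]
salt_shaker [[448. 304.]]
salt_shaker []
dark_jar [[330. 402.]]
dark_jar [(0.53, [332.6, 2.4, 220.7, 47.7])]
spice_pot_d [[438. 400.]]
spice_pot_d [(0.67, [314.3, 180.3, 70.9, 76.7])]
coffee_tin [[354. 304.]]
coffee_tin [(0.76, [317.9, 269.9, 95.9, 116.8])]
amber_glass_a [[463. 212.]]
amber_glass_a [(0.93, [441.3, 182.6, 124.1, 104.8])]
```

View pics/w1.png

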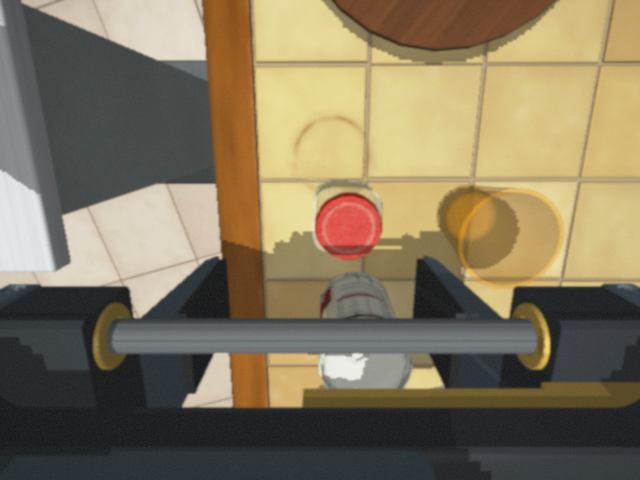

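```bash
python3 - <<'E'
from h import *
c=calibration("wrist"); im=grab_frame("wrist").astype(int)
m=((im[:,:,0]>130)&(im[:,:,1]<80)&(im[:,:,2]<90)).astype(np.uint8); m[262:]=0
q,l,st,ce=cv2.connectedComponentsWithStats(m); i=1+st[1:,4].argmax(); print(st[i],ce[i],ray(c,ce[i],80))
r=trace("wrist","mustard_jar")[0]
b=np.array(r["bbox"],float); b[2:]+=b[:2]
f=lambda v:(lambda p:np.r_[p.min(0),p.max(0)]-b)(proj(c,cyl(*v,S["mustard_jar"])))
s=least_squares(f,[448,-94]); print(s.x,f(s.x))
x,y=s.x
plan([448,-94,212],90); 
E
```

```text
[320 243  55  17 494] [347.69433198 249.38663968] [ 452.38662722 -106.85905187]
[453.65260967 -89.013985  ] [-1.40493408 -1.22286862  1.31681988  1.1584521 ]
[[[-0.009, 0.036, 0.0], [0, 0, 0.002]]]
end [448.  -94.1 212.1] 90.0
```

```bash
python3 - <<'E'
from h import *
c=calibration("wrist"); im=grab_frame("wrist")
h=cv2.cvtColor(im,cv2.COLOR_RGB2HSV)
m=(((h[:,:,0]<6)|(h[:,:,0]>172))&(h[:,:,1]>110)).astype(np.uint8); m[262:]=0
q,l,st,ce=cv2.connectedComponentsWithStats(m); i=1+st[1:,4].argmax(); print(st[i],ce[i],ray(c,ce[i],80))
x,y,w,hh=st[i,:4]; print(ray(c,(x+w/2,y+hh/2),80))
p=plan([452,-91,212],90); p=plan([452,-91,57],90,start=p)
E
```

```text
[ 316  195   65   65 3324] [347.70036101 226.79151625] [452.12431352 -88.29959725]
[452.76998349 -88.88034108]
[[[-0.003, 0.044, 0.0], [0, 0, 0.002]]]
end [452.  -91.2 212. ] 90.0
[[[0.0, 0.0, 0.078], [0, 0, 0.0]], [[0.0, 0.0, 0.077], [0, 0, 0.0]], [[0.0, 0.0, 0.078], [0, 0, 0.0]], [[0.0, 0.0, 0.077], [0, 0, 0.0]]]
end [452.  -91.2  57. ] 90.0
```

>>> send_rows([
  [[0.003,0.044,0],[0,0,0.002]],
  [[0,0,0.08],[0,0,0]],
  [[0,0,0.08],[0,0,0]],
  [[0,0,0.08],[0,0,0]],
  [[0,0,0.06],[0,0,0]],
  [[0,0,0.03],[0,0,0]],
  [[0,0,0],[0,0,0]],
  [[0,0,0],[0,0,0]],
])

```text
time_s: 4.2
ee_pos: [452.5, -88.6, 47.2]
ee_rot: [180.0, -0.0, 90.0]
force: [0.5, -0.6, -0.2]
gripper_width: 91.0
gripper_force: 0.0
```

>>> send_rows([
  [[0,0,0],[0,0,0]],
  [[0,0,0],[0,0,0]],
  [[0,0,0],[0,0,0]],
  [[0,0,0],[0,0,0]],
  [[0,0,0],[0,0,0]],
  [[0,0,0],[0,0,0]],
  [[0,0,0],[0,0,0]],
  [[0,0,0],[0,0,0]],
], grip=1, grip_force=15)

```text
time_s: 5.0
ee_pos: [452.1, -88.6, 47.3]
ee_rot: [180.0, 0.0, 89.9]
force: [-1.0, 0.1, 5.8]
gripper_width: 57.8
gripper_force: 14.9
```

>>> send_rows([
  [[0,0,-0.01],[0,0,0]],
  [[0,0,-0.04],[0,0,0]],
  [[0,0,-0.08],[0,0,0]],
  [[0,0,-0.08],[0,0,0]],
  [[0,0,-0.08],[0,0,0]],
  [[0,0,0],[0,0,0]],
  [[0,0,0],[0,0,0]],
])

```text
time_s: 5.7
ee_pos: [451.9, -88.6, 192.1]
ee_rot: [180.0, 0.0, 89.9]
force: [-0.5, 0.9, -2.9]
gripper_width: 58.0
gripper_force: 14.9
```

```bash
python3 - <<'E'
from h import *
c=calibration("wrist"); im=grab_frame("wrist"); s=state(); print(s["ee_pos"],s["ee_rot"],s["gripper_width"],s["force"])
cv2.imwrite("pics/w2.png",im[:,:,::-1])
p=plan([469,229,192],49.6)
E
```

```text
[451.06861964 -88.3765885  190.91648365] [-1.79881992e+02 -3.19654984e-02  8.99456045e+01] 57.73249373085662 [-0.35241827  0.03163138 -2.53547665]
[[[0.079, 0.004, 0.0], [0, 0, 0.176]], [[0.08, -0.002, -0.001], [0, 0, 0.176]], [[0.079, -0.01, 0.0], [0, 0, 0.176]], [[0.077, -0.016, 0.0], [0, 0, 0.176]], [[0.076, -0.023, 0.0], [0, 0, 0.176]], [[0.074, -0.03, -0.001], [0, 0, 0.176]], [[0.071, -0.036, 0.0], [0, 0, 0.176]], [[0.067, -0.043, 0.0], [0, 0, 0.176]]]
end [468.8 229.1 191.9] 49.6
```

>>> send_rows([
  [[0.079,0.004,0],[0,0,0.176]],
  [[0.08,-0.002,-0.001],[0,0,0.176]],
  [[0.079,-0.01,0],[0,0,0.176]],
  [[0.077,-0.016,0],[0,0,0.176]],
  [[0.076,-0.023,0],[0,0,0.176]],
  [[0.074,-0.03,-0.001],[0,0,0.176]],
  [[0.071,-0.036,0],[0,0,0.176]],
  [[0.067,-0.043,0],[0,0,0.176]],
  [[0,0,0],[0,0,0]],
  [[0,0,0],[0,0,0]],
])

```text
time_s: 6.75
ee_pos: [468.5, 228.8, 190.6]
ee_rot: [-179.9, 0.3, 49.8]
force: [0.0, -0.6, -2.4]
gripper_width: 57.7
gripper_force: 15.0
```

```bash
cat >> h.py <<'E'
def look(fn=None,pads=True):
    s=state(); print("t",s["time_s"],"pos",s["ee_pos"].round(1),s["ee_rot"].round(2),"w",round(s["gripper_width"],1))
    c=calibration("wrist"); im=grab_frame("wrist")
    if fn: cv2.imwrite(fn,im[:,:,::-1])
    h=cv2.cvtColor(im,cv2.COLOR_RGB2HSV)
    return s,c,im,h
def comps(mask,c,z,amin=60):
    q,l,st,ce=cv2.connectedComponentsWithStats(mask.astype(np.uint8))
    for i in range(1,q):
        if st[i,4]>amin:
            x,y,w,hh=st[i,:4]; print(st[i].tolist(),"cen",ray(c,ce[i],z).round(1),"box",ray(c,(x+w/2,y+hh/2),z).round(1))
E
python3 - <<'E'
from h import *
s,c,im,h=look("pics/w2.png")
red=((h[:,:,0]<6)|(h[:,:,0]>172))&(h[:,:,1]>110); print("lid"); comps(red,c,s["ee_pos"][2]+33,1500)
d=trace("wrist","turntable"); print([x["p"] for x in d][:3],[x["bbox"] for x in d][:3])
m=d[0]["pixels"]; print("cork"); comps(m&(im[:,:,0]>150)&(h[:,:,1]>60),c,30); print("steel"); comps(m&(h[:,:,1]<60)&(im[:,:,0]>120),c,30,20)
E
```

```text
t 6.75 pos [468.5 228.8 190.6] [-179.9     0.28   49.76] w 57.7
lid
[254, 268, 136, 51, 4983] cen [481.6 243.2] box [482.7 244. ]
[254, 354, 136, 34, 3953] cen [461.9 220.5] box [462.  219.5]
[0.57, 0.45] [[263.5, 55.6, 299.4, 251.7], [252.8, 220.7, 137.4, 165.2]]
cork
[491, 73, 61, 66, 105] cen [655.1 195.4] box [651.1 196.5]
[376, 79, 87, 89, 6059] cen [581.1 238.7] box [581.2 238.3]
[551, 140, 14, 111, 216] cen [637.1 114.4] box [636.2 114.6]
[283, 178, 65, 47, 1216] cen [472.8 251. ] box [475.5 244. ]
[476, 179, 68, 45, 1586] cen [607.7 134.7] box [602.3 136.6]
[342, 193, 13, 10, 64] cen [498.9 228.8] box [498.9 228.1]
[315, 196, 27, 24, 314] cen [481.3 232.7] box [480.3 232.4]
[467, 203, 28, 33, 339] cen [574.6 140.6] box [574.6 139.3]
[497, 225, 41, 20, 281] cen [589.8 107.6] box [591.2 106.9]
[472, 237, 23, 9, 109] cen [564.8 122. ] box [565.1 121.2]
[425, 278, 19, 28, 313] cen [506.4 111.6] box [504.  109.5]
steel
[265, 195, 17, 47, 598] cen [440.1 259.7] box [438.  256.1]
[403, 209, 20, 19, 288] cen [530.  178.4] box [530.2 178. ]
```

View pics/w2.png

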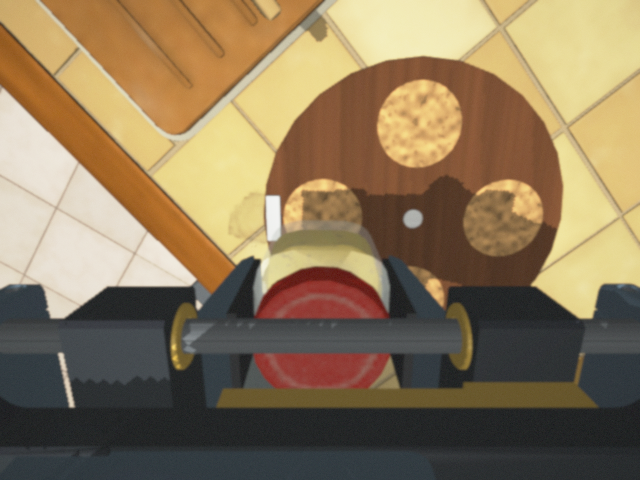

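```bash
python3 - <<'E'
from h import *
c=calibration("wrist"); s=state()
zl=s["ee_pos"][2]+33
def bb(v):
    p=proj(c,cyl(v[0],v[1],[(v[2],zl)])); return np.array([p[:,0].min(),p[:,0].max(),p[:,1].min()])-[254,390,268]
r=least_squares(bb,[469,229,28]); print(r.x)
R=Ro.from_euler("xyz",s["ee_rot"],degrees=True); print(R.inv().apply([*r.x[:2]-s["ee_pos"][:2],0]))
t=np.radians(139.6); C=np.array([529.3,178.4])
for k in range(4): print((C+78*np.array([np.cos(t+k*np.pi/2),np.sin(t+k*np.pi/2)])).round(1))
E
```

```text
[473.19126732 231.12146898  24.97973309]
[ 5.33715739  0.98125349 -0.01935091]
[469.9 229. ]
[478.7 119. ]
[588.7 127.8]
[579.9 237.8]
```

```bash
python3 - <<'E'
from h import *
c=calibration("wrist"); s=state()
im=cv2.imread("pics/w2.png"); g=cv2.resize(im[255:400,235:410],None,fx=4,fy=4); cv2.imwrite("pics/w2c.png",g)
zl=s["ee_pos"][2]+33
for H in (0,8,12,16):
  def bb(v):
    p=proj(c,cyl(v[0],v[1],[(v[2],zl),(v[2],zl-H)])); return np.array([p[:,0].min(),p[:,0].max(),p[:,1].min()])-[254,390,268]
  r=least_squares(bb,[469,229,28])
  R=Ro.from_euler("xyz",s["ee_rot"],degrees=True); print(H,r.x.round(1),R.inv().apply([*r.x[:2]-s["ee_pos"][:2],0]).round(1))
E
```

```text
0 [473.2 231.1  25. ] [ 5.3  1.  -0. ]
8 [471.1 228.6  25.1] [ 2.1  1.  -0. ]
12 [470.  227.4  25.2] [ 0.5  1.  -0. ]
16 [469.  226.2  25.3] [-1.2  1.   0. ]
```

View pics/w2c.png

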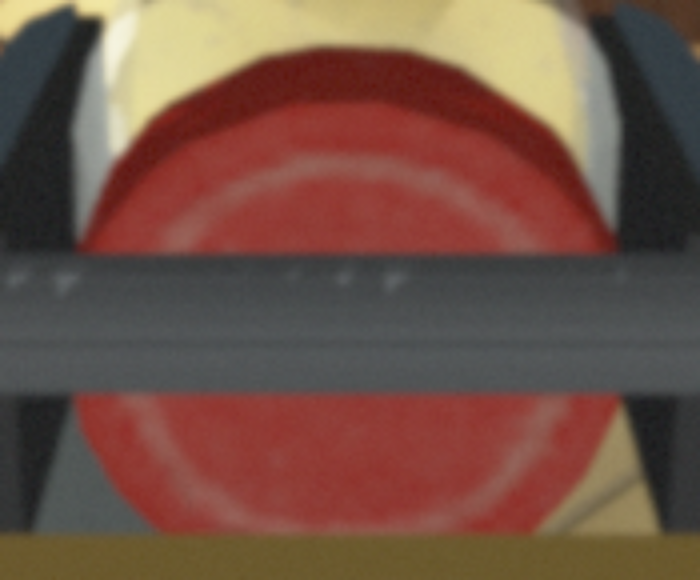

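>>> send_rows([
  [[0.001,0.001,0.03],[0,0,0]],
  [[0,0,0.06],[0,0,0]],
  [[0,0,0.06],[0,0,0]],
  [[0,0,0.04],[0,0,0]],
  [[0,0,0.02],[0,0,0]],
  [[0,0,0.01],[0,0,0]],
  [[0,0,0.006],[0,0,0]],
  [[0,0,0],[0,0,0]],
  [[0,0,0],[0,0,0]],
])

```text
time_s: 7.75
ee_pos: [471.2, 229.1, 80.8]
ee_rot: [180.0, -0.1, 49.6]
force: [-0.0, 0.3, -1.9]
gripper_width: 57.8
gripper_force: 15.0
```

>>> send_rows([
  [[0,0,0.001],[0,0,0]],
  [[0,0,0.001],[0,0,0]],
  [[0,0,0],[0,0,0]],
  [[0,0,0],[0,0,0]],
])

```text
time_s: 8.15
ee_pos: [470.6, 228.9, 79.0]
ee_rot: [180.0, -0.0, 49.6]
force: [0.0, 0.1, -2.0]
gripper_width: 58.0
gripper_force: 15.0
```

>>> send_rows([
  [[0,0,0.001],[0,0,0]],
  [[0,0,0.001],[0,0,0]],
  [[0,0,0],[0,0,0]],
  [[0,0,0],[0,0,0]],
])

```text
time_s: 8.55
ee_pos: [470.5, 228.9, 77.9]
ee_rot: [-180.0, 0.0, 49.6]
force: [-0.7, -0.6, -2.0]
gripper_width: 57.8
gripper_force: 15.0
```

>>> send_rows([
  [[0,0,0.001],[0,0,0]],
  [[0,0,0],[0,0,0]],
  [[0,0,0],[0,0,0]],
])

```text
time_s: 8.85
ee_pos: [470.5, 228.9, 77.4]
ee_rot: [-180.0, -0.0, 49.6]
force: [-0.8, -0.2, -2.8]
gripper_width: 57.8
gripper_force: 15.0
```

>>> send_rows([
  [[0,0,0.001],[0,0,0]],
  [[0,0,0],[0,0,0]],
  [[0,0,0],[0,0,0]],
])

```text
time_s: 9.15
ee_pos: [470.7, 229.0, 77.3]
ee_rot: [180.0, -0.0, 49.6]
force: [-1.3, -0.9, 1.8]
gripper_width: 57.9
gripper_force: 15.0
```

>>> send_rows([
  [[0,0,0.001],[0,0,0]],
  [[0,0,0],[0,0,0]],
  [[0,0,0],[0,0,0]],
])

```text
time_s: 9.45
ee_pos: [470.8, 229.2, 77.3]
ee_rot: [180.0, -0.1, 49.6]
force: [-1.3, -0.0, 6.1]
gripper_width: 58.0
gripper_force: 15.0
```

>>> send_rows([
  [[0,0,-0.001],[0,0,0]],
  [[0,0,0],[0,0,0]],
  [[0,0,0],[0,0,0]],
], grip_force=4)

```text
time_s: 9.75
ee_pos: [470.8, 229.1, 77.3]
ee_rot: [180.0, -0.0, 49.6]
force: [-1.3, 0.9, 4.9]
gripper_width: 58.4
gripper_force: 4.0
```

>>> send_rows([
  [[0,0,0],[0,0,0]],
  [[0,0,0],[0,0,0]],
  [[0,0,0],[0,0,0]],
  [[0,0,0],[0,0,0]],
], grip=0.2)

```text
time_s: 10.15
ee_pos: [470.5, 228.8, 76.7]
ee_rot: [-180.0, 0.0, 49.6]
force: [0.3, -0.4, -0.1]
gripper_width: 72.7
gripper_force: 0.0
```

```bash
cat >> h.py <<'E'
def table(tag=None):
    for n in("scene","side"):
        c=calibration(n); im=grab_frame(n); h=cv2.cvtColor(im,cv2.COLOR_RGB2HSV)
        if tag: cv2.imwrite(f"pics/{n}_{tag}.png",im[:,:,::-1])
        m=np.zeros((480,640),np.uint8); cv2.fillConvexPoly(m,proj(c,cyl(528.5,178.3,[(126,30)])).astype(np.int32),1)
        print(n,"cork"); comps((m>0)&(im[:,:,0]>150)&(h[:,:,1]>60),c,30,150); print("steel"); comps((m>0)&(h[:,:,1]<60)&(im[:,:,0]>120),c,30,15)
E
python3 -c "
from h import *
table('a')"
```

```text
scene cork
[190, 189, 29, 19, 448] cen [581.1 236.5] box [580.8 232.7]
[152, 201, 29, 21, 338] cen [504.2 271.7] box [504.1 270.8]
[232, 201, 31, 16, 277] cen [602.5 131.1] box [595.9 128.3]
[209, 232, 25, 15, 297] cen [489.7 114.5] box [488.9 112.4]
steel
[206, 217, 6, 4, 21] cen [529.5 179. ] box [528.2 176.4]
[145, 225, 7, 12, 70] cen [438.  258.2] box [437.4 255.7]
side cork
[287, 179, 28, 14, 301] cen [578.8 237.2] box [579.1 235.1]
[309, 200, 22, 16, 173] cen [601.4 129.5] box [596.4 123. ]
[265, 210, 21, 14, 166] cen [488.5 113.8] box [488.3 112.6]
steel
[237, 186, 8, 7, 30] cen [434.2 257.2] box [433.4 257.5]
```

```bash
python3 -c "
from h import *
s=[470.3,228.9,76.8,49.6]
s=plan([470.3,228.9,212],49.6,start=s,step=40)
plan([441,-320,212],49.6,start=s,step=43)"
```

```text
[[[0.0, 0.0, -0.068], [0, 0, 0.0]], [[0.0, 0.0, -0.067], [0, 0, 0.0]], [[0.0, 0.0, -0.068], [0, 0, 0.0]], [[0.0, 0.0, -0.067], [0, 0, 0.0]]]
end [470.3 228.9 211.8] 49.6
[[[-0.067, 0.051, 0.0], [0, 0, 0.0]], [[-0.067, 0.052, 0.0], [0, 0, 0.0]], [[-0.068, 0.051, 0.0], [0, 0, 0.0]], [[-0.067, 0.051, 0.0], [0, 0, 0.0]], [[-0.067, 0.051, 0.0], [0, 0, 0.0]], [[-0.067, 0.052, 0.0], [0, 0, 0.0]], [[-0.068, 0.051, 0.0], [0, 0, 0.0]], [[-0.067, 0.051, 0.0], [0, 0, 0.0]], [[-0.067, 0.052, 0.0], [0, 0, 0.0]], [[-0.067, 0.051, 0.0], [0, 0, 0.0]]]
[[[-0.068, 0.051, 0.0], [0, 0, 0.0]], [[-0.067, 0.052, 0.0], [0, 0, 0.0]], [[-0.067, 0.051, 0.0], [0, 0, 0.0]]]
end [ 441.  -320.   211.8] 49.6
```

>>> send_rows([
  [[0,0,-0.02],[0,0,0]],
  [[0,0,-0.05],[0,0,0]],
  [[0,0,-0.08],[0,0,0]],
  [[0,0,-0.08],[0,0,0]],
  [[0,0,-0.04],[0,0,0]],
])

```text
time_s: 10.75
ee_pos: [472.0, 229.5, 216.5]
ee_rot: [179.8, -0.4, 49.6]
force: [0.3, 0.1, 0.8]
gripper_width: 72.9
gripper_force: 0.0
```

>>> send_rows([
  [[-0.067,0.051,0],[0,0,0]],
  [[-0.067,0.052,0],[0,0,0]],
  [[-0.068,0.051,0],[0,0,0]],
  [[-0.067,0.051,0],[0,0,0]],
  [[-0.067,0.051,0],[0,0,0]],
  [[-0.067,0.052,0],[0,0,0]],
  [[-0.068,0.051,0],[0,0,0]],
  [[-0.067,0.051,0],[0,0,0]],
  [[-0.067,0.052,0],[0,0,0]],
  [[-0.067,0.051,0],[0,0,0]],
], grip=0)

```text
time_s: 11.75
ee_pos: [447.9, -195.0, 212.9]
ee_rot: [179.9, -0.0, 49.6]
force: [1.4, -1.0, 0.2]
gripper_width: 91.2
gripper_force: 0.0
```

>>> send_rows([
  [[-0.068,0.051,0],[0,0,0]],
  [[-0.067,0.052,0],[0,0,0]],
  [[-0.067,0.051,0],[0,0,0]],
  [[0,0,0],[0,0,0]],
  [[0,0,0],[0,0,0]],
])

```text
time_s: 12.25
ee_pos: [441.0, -320.4, 212.1]
ee_rot: [-180.0, -0.0, 49.5]
force: [0.9, -0.3, 0.1]
gripper_width: 91.5
gripper_force: 0.0
```

```bash
python3 - <<'E'
from h import *
s,c,im,h=look("pics/w3.png")
for k in ("dark_jar","spice_pot_d","salt_shaker"):
  for r in trace("wrist",k)[:2]:
    b=np.array(r["bbox"],float); print(k,r["p"],b); b[2:]+=b[:2]
    f=lambda v:(lambda p:np.r_[p.min(0),p.max(0)]-b)(proj(c,cyl(*v,S[k])))
    q=least_squares(f,ray(c,(b[:2]+b[2:])/2,50)); print(q.x.round(1),f(q.x).round(1))
E
```

```text
t 12.25 pos [ 441.  -320.4  212.1] [-1.7997e+02 -3.0000e-02  4.9490e+01] w 91.5
dark_jar 0.66 [291.4 177.   72.6  82.2]
[ 448.1 -320.8] [-3.5 -4.1  3.5  3.8]
spice_pot_d 0.8 [399.4  83.9  87.3  62. ]
[ 567.2 -315.9] [-1.1  0.   0.8  0. ]
salt_shaker 0.58 [312.5   0.   52.6  37.6]
[ 552.  -211.2] [ -4.3 -19.3   4.3  26.4]
```

View pics/w3.png

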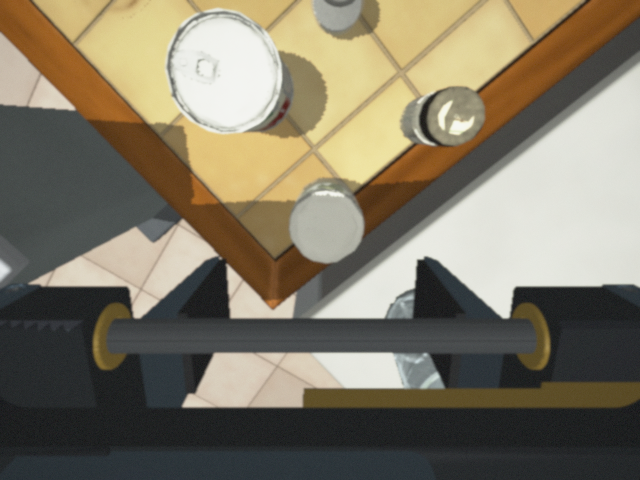

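```bash
python3 - <<'E'
from h import *
# bottle cap triangulation
a,b=calibration("scene"),calibration("side")
f=lambda X:np.r_[proj(a,X)[0]-[618,296],proj(b,X)[0]-[335,345]]
q=least_squares(f,[450,-450,100.]); print("cap",q.x,q.fun)
f=lambda X:np.r_[proj(a,X)[0]-[553,450]]
for z in (0,-50,-100): print(z,ray(a,(553,440),z))
c=calibration("wrist")
for z in (100,50,0,-50): print("wrist bottle top",z,ray(c,(405,298),z))
def g(v):
    p=proj(c,cyl(v[0],v[1],[(v[2],85)])); return np.array([p[:,0].min(),p[:,0].max(),p[:,1].max()])-[290,364,263]
print(least_squares(g,[441,-320,28]).x)
E
```

```text
cap [ 436.6596307  -514.83298033  244.2401606 ] [ 0.18567163  1.91718993  1.01437886 -1.88114773]
0 [ 401.77842752 -526.20872201]
-50 [ 436.86036057 -535.62284524]
-100 [ 471.94229363 -545.03696847]
wrist bottle top 100 [ 459.24661426 -399.7713746 ]
wrist bottle top 50 [ 453.15200872 -425.74626728]
wrist bottle top 0 [ 447.05740317 -451.72115997]
wrist bottle top -50 [ 440.96279762 -477.69605265]
[ 446.79416721 -320.50206376   28.87835481]
```

```bash
python3 - <<'E'
from h import *
for n,b in(("scene",[408,307,452,372]),("side",[280,318,322,381])):
    c=calibration(n)
    for R in (31,29):
        f=lambda v:(lambda p:np.r_[p.min(0),p.max(0)]-b)(proj(c,cyl(*v,[(31,0),(31,55),(R,85)])))
        q=least_squares(f,[445,-320],loss="soft_l1"); print(n,R,q.x.round(1),f(q.x).round(1))
s=[441.2,-320.3,212,49.6]
s=plan([445.6,-320.2,212],49.6,start=s)
E
```

```text
scene 31 [ 446.2 -324.5] [-3.5 -1.6  1.9  0.9]
scene 29 [ 447.5 -325.7] [-2.4 -0.8  1.6  0.6]
side 31 [ 439.7 -319.7] [ 1.9 -0.1 -1.9  0.2]
side 29 [ 439.4 -318.7] [ 2.3  0.4 -2.3 -0.2]
[[[0.006, 0.007, 0.0], [0, 0, 0.0]]]
end [ 445.8 -320.3  212. ] 49.6
```

>>> send_rows([
  [[0.006,0.007,0],[0,0,0]],
  [[0,0,0.08],[0,0,0]],
  [[0,0,0.08],[0,0,0]],
  [[0,0,0.08],[0,0,0]],
  [[0,0,0.06],[0,0,0]],
  [[0,0,0.03],[0,0,0]],
  [[0,0,0],[0,0,0]],
  [[0,0,0],[0,0,0]],
])

```text
time_s: 13.25
ee_pos: [446.7, -319.9, 47.4]
ee_rot: [180.0, -0.0, 49.7]
force: [-0.1, 0.8, 0.5]
gripper_width: 91.3
gripper_force: 0.0
```

>>> send_rows([
  [[0,0,0],[0,0,0]],
  [[0,0,0],[0,0,0]],
  [[0,0,0],[0,0,0]],
  [[0,0,0],[0,0,0]],
  [[0,0,0],[0,0,0]],
  [[0,0,0],[0,0,0]],
  [[0,0,0],[0,0,0]],
], grip=1, grip_force=15)

```text
time_s: 13.95
ee_pos: [446.3, -320.3, 47.4]
ee_rot: [179.9, -0.0, 49.6]
force: [0.6, 0.5, 4.6]
gripper_width: 60.1
gripper_force: 15.0
```

>>> send_rows([
  [[0,0,-0.01],[0,0,0]],
  [[0,0,-0.04],[0,0,0]],
  [[0,0,-0.08],[0,0,0]],
  [[0,0,-0.08],[0,0,0]],
  [[0,0,-0.08],[0,0,0]],
  [[0,0,0],[0,0,0]],
  [[0,0,0],[0,0,0]],
])

```text
time_s: 14.65
ee_pos: [445.6, -319.8, 191.9]
ee_rot: [-180.0, -0.0, 49.6]
force: [-0.4, 0.3, -3.4]
gripper_width: 60.5
gripper_force: 15.0
```

```bash
python3 - <<'E'
from h import *
s,c,im,h=look("pics/w4.png")
g=cv2.resize(im[200:400,200:440,::-1],None,fx=3,fy=3); cv2.imwrite("pics/w4c.png",g)
p=plan([588.7,127.8,192],49.6,step=43)
E
```

```text
t 14.65 pos [ 445.6 -319.8  191.9] [-179.99   -0.     49.6 ] w 60.5
[[[0.079, -0.033, 0.0], [0, 0, 0.0]], [[0.079, -0.033, -0.001], [0, 0, 0.0]], [[0.079, -0.032, 0.0], [0, 0, 0.0]], [[0.078, -0.033, 0.0], [0, 0, 0.0]], [[0.079, -0.033, 0.0], [0, 0, 0.0]], [[0.079, -0.033, -0.001], [0, 0, 0.0]], [[0.079, -0.032, 0.0], [0, 0, 0.0]], [[0.079, -0.033, 0.0], [0, 0, 0.0]], [[0.079, -0.033, -0.001], [0, 0, 0.0]], [[0.079, -0.033, 0.0], [0, 0, 0.0]]]
[[[0.078, -0.033, 0.0], [0, 0, 0.0]]]
end [588.4 127.8 192. ] 49.6
```

View pics/w4c.png

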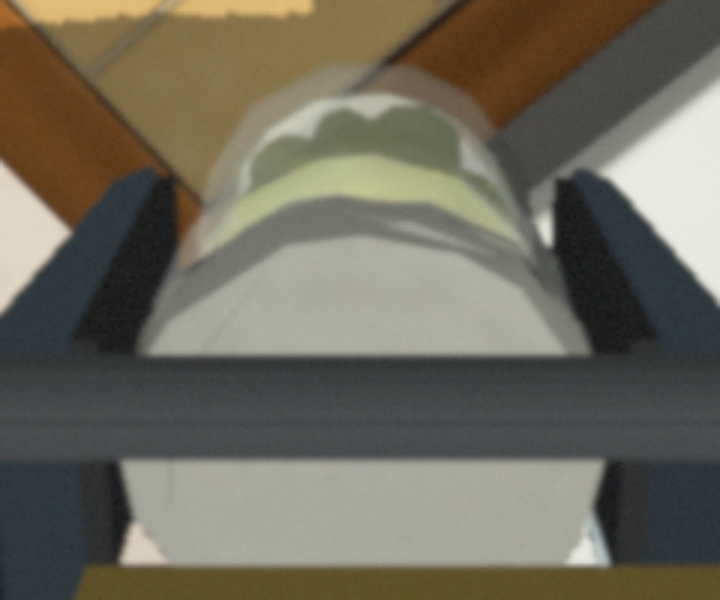

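```bash
python3 - <<'E'
from h import *
c=calibration("wrist"); s=state()
zl=s["ee_pos"][2]+38
def g(v):
    p=proj(c,cyl(v[0],v[1],[(v[2],zl)])); return np.array([p[:,0].min(),p[:,0].max(),p[:,1].min()])-[240.7,401.7,279]
r=least_squares(g,[446,-320,28])
R=Ro.from_euler("xyz",s["ee_rot"],degrees=True); print(r.x,R.inv().apply([*r.x[:2]-s["ee_pos"][:2],0]).round(1))
E
```

```text
[ 445.01484205 -320.37069774   28.87596513] [-0.8  0.8 -0. ]
```

>>> send_rows([
  [[0.079,-0.033,0],[0,0,0]],
  [[0.079,-0.033,-0.001],[0,0,0]],
  [[0.079,-0.032,0],[0,0,0]],
  [[0.078,-0.033,0],[0,0,0]],
  [[0.079,-0.033,0],[0,0,0]],
  [[0.079,-0.033,0],[0,0,0]],
  [[0.079,-0.032,0],[0,0,0]],
  [[0.079,-0.033,0],[0,0,0]],
  [[0.079,-0.033,0],[0,0,0]],
  [[0.079,-0.033,0],[0,0,0]],
])

```text
time_s: 15.7
ee_pos: [575.5, 88.2, 189.6]
ee_rot: [-179.8, 0.2, 49.6]
force: [0.4, -0.2, -2.8]
gripper_width: 60.0
gripper_force: 15.0
```

>>> send_rows([
  [[0.078,-0.033,0],[0,0,0]],
  [[0,0,0],[0,0,0]],
  [[0,0,0],[0,0,0]],
  [[0,0,0],[0,0,0]],
])

```text
time_s: 16.1
ee_pos: [588.3, 126.2, 190.6]
ee_rot: [-179.9, 0.2, 49.6]
force: [0.2, -0.6, -2.0]
gripper_width: 60.2
gripper_force: 15.0
```

```bash
python3 - <<'E'
from h import *
s,c,im,h=look("pics/w5.png")
m=np.zeros((480,640),np.uint8); cv2.fillConvexPoly(m,proj(c,cyl(529,178.5,[(126,30)])).astype(np.int32),1); m[:,:]*=1; m[262:]=0
print("cork"); comps((m>0)&(im[:,:,0]>150)&(h[:,:,1]>60),c,30,150); print("steel"); comps((m>0)&(h[:,:,1]<60)&(im[:,:,0]>120),c,30,60)
print("lid"); comps(((h[:,:,0]<6)|(h[:,:,0]>172))&(h[:,:,1]>110),c,110,1000)
E
```

```text
t 16.1 pos [588.3 126.2 190.6] [-179.87    0.2    49.58] w 60.2
cork
[182, 78, 86, 89, 5985] cen [581.4 238.6] box [581.9 238.1]
[108, 177, 52, 15, 430] cen [488.5 252.2] box [488.  252.1]
[273, 178, 73, 79, 1728] cen [583.1 145.1] box [582.2 134.2]
[82, 196, 70, 66, 1455] cen [460.6 233. ] box [447.3 235.6]
[321, 196, 17, 25, 170] cen [600.6 130.4] box [600.5 129. ]
[82, 208, 45, 54, 1541] cen [433.4 238.1] box [434.8 239.1]
[313, 251, 37, 11, 192] cen [572.9  94. ] box [573.8  94.5]
steel
[82, 194, 13, 7, 72] cen [449.9 271.2] box [450.  269.9]
[221, 208, 20, 20, 316] cen [530.  178.6] box [530.2 178. ]
[275, 226, 93, 36, 1233] cen [568.7 110.8] box [574.5 109.1]
[317, 250, 26, 9, 65] cen [572.5  98.4] box [574.   96.8]
lid
[46, 205, 88, 78, 5224] cen [475.  227.8] box [474.5 227.5]
```

View pics/w5.png

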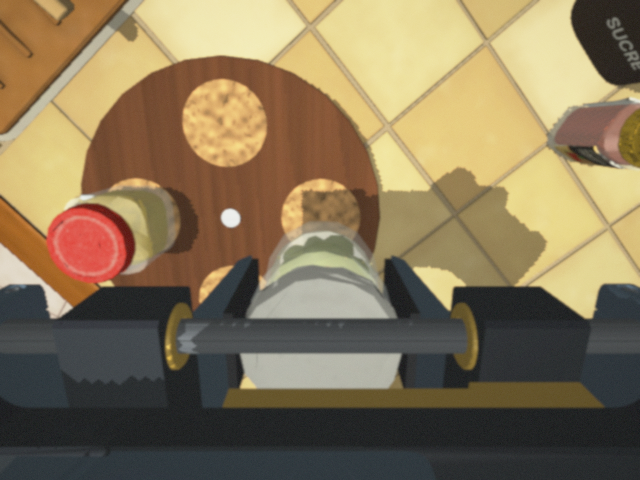

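>>> send_rows([
  [[0.003,-0.001,0.03],[0,0,0]],
  [[0,0,0.06],[0,0,0]],
  [[0,0,0.06],[0,0,0]],
  [[0,0,0.04],[0,0,0]],
  [[0,0,0.02],[0,0,0]],
  [[0,0,0.01],[0,0,0]],
  [[0,0,0.006],[0,0,0]],
  [[0,0,0.002],[0,0,0]],
  [[0,0,0],[0,0,0]],
  [[0,0,0],[0,0,0]],
])

```text
time_s: 17.15
ee_pos: [590.5, 128.7, 79.3]
ee_rot: [179.9, -0.1, 49.6]
force: [-0.6, -0.8, -2.8]
gripper_width: 60.4
gripper_force: 15.0
```

>>> send_rows([
  [[0,0,0.001],[0,0,0]],
  [[0,0,0],[0,0,0]],
  [[0,0,0],[0,0,0]],
])

```text
time_s: 17.45
ee_pos: [590.0, 128.6, 78.1]
ee_rot: [180.0, -0.0, 49.6]
force: [-0.1, 0.3, -2.4]
gripper_width: 60.2
gripper_force: 15.0
```

>>> send_rows([
  [[0,0,0.001],[0,0,0]],
  [[0,0,0],[0,0,0]],
  [[0,0,0],[0,0,0]],
])

```text
time_s: 17.75
ee_pos: [590.1, 128.6, 77.5]
ee_rot: [-180.0, -0.0, 49.6]
force: [0.3, 0.4, -2.7]
gripper_width: 60.0
gripper_force: 15.0
```

>>> send_rows([
  [[-0.001,-0.001,0],[0,0,0]],
  [[0,0,0.001],[0,0,0]],
  [[0,0,0],[0,0,0]],
  [[0,0,0],[0,0,0]],
])

```text
time_s: 18.15
ee_pos: [589.4, 128.6, 77.4]
ee_rot: [180.0, -0.0, 49.6]
force: [-1.1, -0.0, 2.6]
gripper_width: 60.7
gripper_force: 15.0
```

>>> send_rows([
  [[0,0,0.001],[0,0,0]],
  [[0,0,0],[0,0,0]],
  [[0,0,0],[0,0,0]],
])

```text
time_s: 18.45
ee_pos: [589.5, 128.7, 77.3]
ee_rot: [180.0, -0.1, 49.6]
force: [-2.8, -0.2, 4.9]
gripper_width: 60.0
gripper_force: 15.0
```

>>> send_rows([
  [[0,0,-0.001],[0,0,0]],
  [[0,0,0],[0,0,0]],
  [[0,0,0],[0,0,0]],
], grip_force=4)

```text
time_s: 18.75
ee_pos: [589.6, 128.5, 77.0]
ee_rot: [180.0, -0.0, 49.6]
force: [-0.7, -0.7, 2.3]
gripper_width: 60.2
gripper_force: 4.0
```

>>> send_rows([
  [[0,0,0],[0,0,0]],
  [[0,0,0],[0,0,0]],
  [[0,0,0],[0,0,0]],
  [[0,0,0],[0,0,0]],
], grip=0.18)

```text
time_s: 19.15
ee_pos: [589.3, 128.5, 76.8]
ee_rot: [-180.0, 0.0, 49.6]
force: [-0.8, -0.1, -0.2]
gripper_width: 74.9
gripper_force: 0.0
```

>>> send_rows([
  [[0,0,-0.02],[0,0,0]],
  [[0,0,-0.05],[0,0,0]],
  [[0,0,-0.08],[0,0,0]],
  [[0,0,-0.08],[0,0,0]],
  [[0,0,-0.04],[0,0,0]],
  [[0,0,0],[0,0,0]],
  [[0,0,0],[0,0,0]],
])

```text
time_s: 19.85
ee_pos: [589.0, 128.4, 212.0]
ee_rot: [180.0, -0.0, 49.6]
force: [-0.2, 0.2, 0.7]
gripper_width: 75.0
gripper_force: 0.0
```

```bash
python3 - <<'E'
from h import *
s,c,im,h=look("pics/w6.png")
m=np.zeros((480,640),np.uint8); cv2.fillConvexPoly(m,proj(c,cyl(529,178.5,[(126,30)])).astype(np.int32),1); m[262:]=0
print("cork"); comps((m>0)&(im[:,:,0]>150)&(h[:,:,1]>60),c,30,150); print("steel"); comps((m>0)&(h[:,:,1]<60)&(im[:,:,0]>120),c,30,60)
p=plan([566.5,-196,212],150,step=43,start=[589.2,128.5,212,49.6])
E
```

```text
t 19.85 pos [589.  128.4 212. ] [ 1.800e+02 -1.000e-02  4.961e+01] w 75.0
cork
[191, 85, 80, 83, 5237] cen [580.9 238.9] box [581.1 238.5]
[283, 177, 62, 43, 720] cen [595.3 152.7] box [594.6 144. ]
[122, 178, 49, 14, 383] cen [487.5 252.3] box [487.6 251.4]
[97, 195, 67, 67, 1261] cen [462.1 231.5] box [446.  233.5]
[97, 206, 46, 56, 1753] cen [434.  235.8] box [434.5 236.3]
steel
[281, 189, 83, 73, 4924] cen [581.  117.1] box [584.  119.7]
[97, 194, 13, 8, 70] cen [449.3 270.5] box [449.  268.8]
[227, 206, 20, 19, 283] cen [530.  178.5] box [530.2 178.1]
[[[-0.04, 0.03, 0.0], [0, 0, -0.27]], [[-0.044, 0.024, 0.0], [0, 0, -0.269]], [[-0.047, 0.018, 0.0], [0, 0, -0.27]], [[-0.048, 0.011, 0.0], [0, 0, -0.269]], [[-0.05, 0.005, 0.0], [0, 0, -0.27]], [[-0.05, -0.002, 0.0], [0, 0, -0.27]], [[-0.05, -0.009, 0.0], [0, 0, -0.269]], [[-0.047, -0.015, 0.0], [0, 0, -0.27]], [[-0.045, -0.022, 0.0], [0, 0, -0.269]], [[-0.042, -0.027, 0.0], [0, 0, -0.27]]]
[[[-0.038, -0.033, 0.0], [0, 0, -0.269]], [[-0.033, -0.037, 0.0], [0, 0, -0.27]], [[-0.028, -0.042, 0.0], [0, 0, -0.27]]]
end [ 566.4 -196.   212. ] 150.0
```

>>> send_rows([
  [[-0.04,0.03,0],[0,0,-0.27]],
  [[-0.044,0.024,0],[0,0,-0.269]],
  [[-0.047,0.018,0],[0,0,-0.27]],
  [[-0.048,0.011,0],[0,0,-0.269]],
  [[-0.05,0.005,0],[0,0,-0.27]],
  [[-0.05,-0.002,0],[0,0,-0.27]],
  [[-0.05,-0.009,0],[0,0,-0.269]],
  [[-0.047,-0.015,0],[0,0,-0.27]],
  [[-0.045,-0.022,0],[0,0,-0.269]],
  [[-0.042,-0.027,0],[0,0,-0.27]],
])

```text
time_s: 20.9
ee_pos: [570.5, -121.8, 209.8]
ee_rot: [-179.9, -0.2, 127.2]
force: [0.3, -0.4, -0.2]
gripper_width: 75.1
gripper_force: 0.0
```

>>> send_rows([
  [[-0.038,-0.033,0],[0,0,-0.269]],
  [[-0.033,-0.037,0],[0,0,-0.27]],
  [[-0.028,-0.042,0],[0,0,-0.27]],
  [[0,0,0],[0,0,0]],
  [[0,0,0],[0,0,0]],
], grip=0.25)

```text
time_s: 21.4
ee_pos: [565.7, -195.8, 210.2]
ee_rot: [180.0, -0.2, 149.9]
force: [0.5, 0.6, -0.2]
gripper_width: 68.3
gripper_force: 0.0
```

```bash
python3 - <<'E'
from h import *
s,c,im,h=look("pics/w7.png")
for k in ("salt_shaker","spice_pot_d","coffee_tin","amber_glass_a"):
  for r in trace("wrist",k)[:2]:
    b=np.array(r["bbox"],float); print(k,r["p"],b); b[2:]+=b[:2]
    f=lambda v:(lambda p:np.r_[p.min(0),p.max(0)]-b)(proj(c,cyl(*v,S[k])))
    q=least_squares(f,ray(c,(b[:2]+b[2:])/2,50)); print(q.x.round(1),f(q.x).round(1))
E
```

```text
t 21.4 pos [ 565.7 -195.8  210.2] [180.    -0.21 149.86] w 68.3
salt_shaker 0.68 [298.6 188.8  48.8  58.8]
[ 567.3 -194.1] [-2.3 -2.5  2.3  2.3]
coffee_tin 0.59 [185.8  49.8 119.1 120. ]
[ 466.3 -196.2] [-1.1 -0.5  1.6  0.7]
coffee_tin 0.28 [389.4 116.  113.7 113.3]
[573.2 -93.3] [-12.    1.4   8.5  -0.8]
amber_glass_a 0.79 [386.7 116.8 118.6 111.1]
[574.4 -93.4] [-1.  -0.2  0.7  0.2]
```

View pics/w7.png

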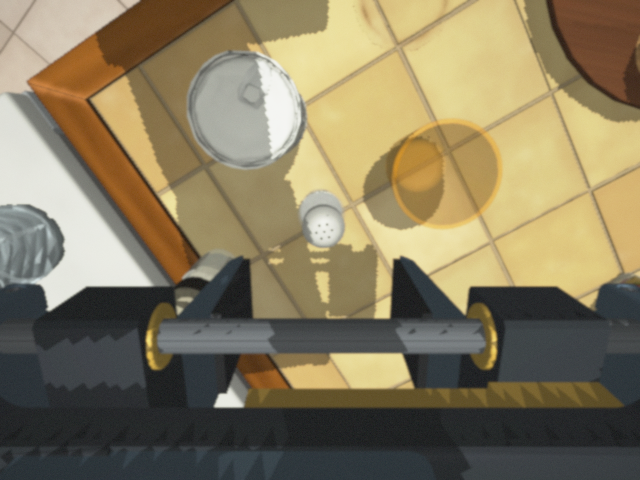

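```bash
python3 - <<'E'
from h import *
c=calibration("wrist")
for z in (80,88): print(ray(c,(323,227.5),z))
# top edge of base, widths
f=lambda v:(lambda p:np.r_[p[:,1].min()-190,p[:,1].max()-248])(proj(c,cyl(*v,[(20,0),(22,4),(22,66),(17,80),(10,89)])))
print(least_squares(f,[566,-195]).x)
E
```

```text
[ 567.81767851 -193.1391547 ]
[ 565.97932454 -192.12714035]
[-402262.52994291 -698048.324083  ]
```

>>> send_rows([
  [[0.001,0.004,0],[0,0,0]],
  [[0,0,0.08],[0,0,0]],
  [[0,0,0.08],[0,0,0]],
  [[0,0,0.08],[0,0,0]],
  [[0,0,0.06],[0,0,0]],
  [[0,0,0.03],[0,0,0]],
  [[0,0,0],[0,0,0]],
  [[0,0,0],[0,0,0]],
])

```text
time_s: 22.45
ee_pos: [567.7, -193.8, 47.4]
ee_rot: [180.0, 0.0, 150.0]
force: [0.9, -0.6, 0.9]
gripper_width: 68.4
gripper_force: 0.0
```

>>> send_rows([
  [[0,0,0],[0,0,0]],
  [[0,0,0],[0,0,0]],
  [[0,0,0],[0,0,0]],
  [[0,0,0],[0,0,0]],
  [[0,0,0],[0,0,0]],
  [[0,0,0],[0,0,0]],
  [[0,0,0],[0,0,0]],
], grip=1, grip_force=12)

```text
time_s: 23.15
ee_pos: [567.3, -194.2, 47.6]
ee_rot: [180.0, 0.1, 150.0]
force: [-1.5, -0.8, 5.8]
gripper_width: 39.9
gripper_force: 12.3
```

>>> send_rows([
  [[0,0,-0.01],[0,0,0]],
  [[0,0,-0.04],[0,0,0]],
  [[0,0,-0.08],[0,0,0]],
  [[0,0,-0.08],[0,0,0]],
  [[0,0,-0.08],[0,0,0]],
  [[0,0,0],[0,0,0]],
  [[0,0,0],[0,0,0]],
])

```text
time_s: 23.85
ee_pos: [567.2, -193.9, 192.4]
ee_rot: [180.0, 0.1, 150.0]
force: [-0.2, 0.2, -1.9]
gripper_width: 40.0
gripper_force: 11.8
```

```bash
python3 - <<'E'
from h import *
s,c,im,h=look("pics/w8.png")
g=cv2.resize(im[200:400,220:440,::-1],None,fx=3,fy=3); cv2.imwrite("pics/w8c.png",g)
p0=s["ee_pos"]; 
for dx in (-3,0,3):
    R=Ro.from_euler("xyz",s["ee_rot"],degrees=True); print(dx,proj(c,p0+R.apply([dx,0,-41])).round(1))
p=plan([579.9,238.2,192],139.6,step=43)
E
```

```text
t 23.85 pos [ 567.2 -193.9  192.4] [1.7997e+02 6.0000e-02 1.5002e+02] w 40.0
-3 [[319. 360.]]
0 [[319.  352.5]]
3 [[318.9 344.9]]
[[[0.037, 0.069, 0.0], [0, 0, 0.033]], [[0.038, 0.069, 0.0], [0, 0, 0.033]], [[0.04, 0.068, -0.001], [0, 0, 0.033]], [[0.04, 0.067, 0.0], [0, 0, 0.033]], [[0.042, 0.067, 0.0], [0, 0, 0.033]], [[0.042, 0.066, 0.0], [0, 0, 0.033]], [[0.044, 0.065, 0.0], [0, 0, 0.033]], [[0.045, 0.064, -0.001], [0, 0, 0.033]], [[0.046, 0.064, 0.0], [0, 0, 0.033]], [[0.047, 0.063, 0.0], [0, 0, 0.034]]]
[[[0.048, 0.062, 0.0], [0, 0, 0.033]]]
end [579.8 238.1 191.9] 139.6
```

View pics/w8c.png

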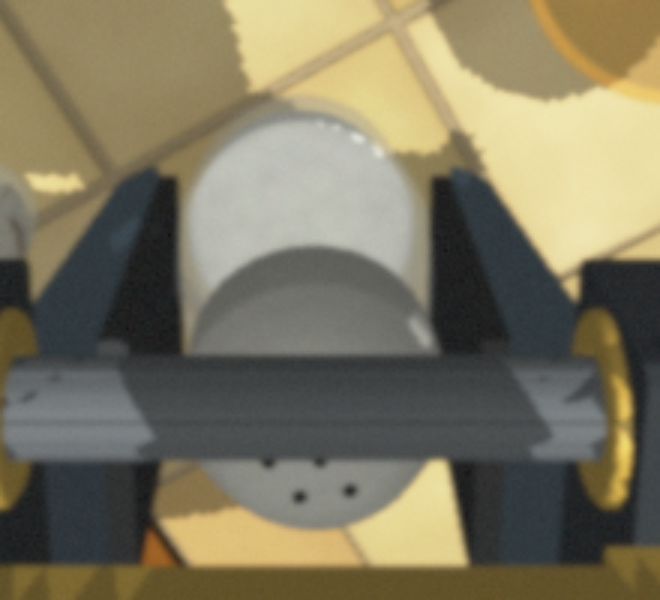

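```bash
python3 - <<'E'
from h import *
s=state();c=calibration("wrist"); p0=s["ee_pos"]; R=Ro.from_euler("xyz",s["ee_rot"],degrees=True)
for dx in (-3,0,3):
    o=p0+R.apply([dx,0,0])
    for r in (20,21,22): print(dx,r,proj(c,cyl(o[0],o[1],[(r,p0[2]-46)]))[:,1].min().round(1), proj(c,cyl(o[0],o[1],[(17,p0[2]+19)]))[:,[0,1]].min(0).round(1),proj(c,cyl(o[0],o[1],[(17,p0[2]+19)]))[:,[0,1]].max(0).round(1))
E
```

```text
-3 20 236.8 [277.6 289.4] [361.  364.1]
-3 21 235.0 [277.6 289.4] [361.  364.1]
-3 22 233.3 [277.6 289.4] [361.  364.1]
0 20 231.6 [277.4 282.3] [361.2 357.9]
0 21 229.9 [277.4 282.3] [361.2 357.9]
0 22 228.1 [277.4 282.3] [361.2 357.9]
3 20 226.4 [277.1 275.2] [361.4 351.6]
3 21 224.6 [277.1 275.2] [361.4 351.6]
3 22 222.9 [277.1 275.2] [361.4 351.6]
```

>>> send_rows([
  [[0.037,0.069,0],[0,0,0.033]],
  [[0.038,0.069,0],[0,0,0.033]],
  [[0.04,0.068,0],[0,0,0.033]],
  [[0.04,0.067,0],[0,0,0.033]],
  [[0.042,0.067,0],[0,0,0.033]],
  [[0.042,0.066,0],[0,0,0.033]],
  [[0.044,0.065,0],[0,0,0.033]],
  [[0.045,0.064,0],[0,0,0.033]],
  [[0.046,0.064,0],[0,0,0.033]],
  [[0.047,0.063,0],[0,0,0.034]],
])

```text
time_s: 24.9
ee_pos: [578.0, 199.9, 189.4]
ee_rot: [-179.8, -0.2, 140.5]
force: [-0.1, 0.2, -0.7]
gripper_width: 40.3
gripper_force: 11.8
```

>>> send_rows([
  [[0.048,0.062,0],[0,0,0.033]],
  [[0,0,0],[0,0,0]],
  [[0,0,0],[0,0,0]],
  [[0,0,0],[0,0,0]],
  [[0,0,0],[0,0,0]],
  [[0,0,0],[0,0,0]],
])

```text
time_s: 25.5
ee_pos: [580.5, 236.6, 191.8]
ee_rot: [-180.0, -0.0, 139.5]
force: [-0.4, 0.6, -1.0]
gripper_width: 40.7
gripper_force: 11.8
```

>>> send_rows([
  [[0.003,0,0.03],[0,0,0]],
  [[0,0,0.06],[0,0,0]],
  [[0,0,0.06],[0,0,0]],
  [[0,0,0.04],[0,0,0]],
  [[0,0,0.02],[0,0,0]],
  [[0,0,0.01],[0,0,0]],
  [[0,0,0.006],[0,0,0]],
  [[0,0,0],[0,0,0]],
  [[0,0,0],[0,0,0]],
  [[0,0,0],[0,0,0]],
])

```text
time_s: 26.5
ee_pos: [579.8, 238.9, 79.8]
ee_rot: [179.9, 0.0, 139.6]
force: [-0.0, -0.3, -1.2]
gripper_width: 40.3
gripper_force: 11.8
```

>>> send_rows([
  [[0,0,0.001],[0,0,0]],
  [[0,0,0],[0,0,0]],
  [[0,0,0],[0,0,0]],
])

```text
time_s: 26.8
ee_pos: [579.4, 238.7, 78.5]
ee_rot: [180.0, 0.0, 139.6]
force: [-0.5, -0.5, -1.0]
gripper_width: 39.9
gripper_force: 11.8
```

XY is good; lower to contact.

>>> send_rows([
  [[0,0,0.001],[0,0,0]],
  [[0,0,0.001],[0,0,0]],
  [[0,0,0],[0,0,0]],
  [[0,0,0],[0,0,0]],
])

```text
time_s: 27.2
ee_pos: [579.5, 238.8, 77.7]
ee_rot: [180.0, 0.0, 139.6]
force: [0.1, -1.0, 0.9]
gripper_width: 39.8
gripper_force: 11.9
```

>>> send_rows([
  [[0,0,0.001],[0,0,0]],
  [[0,0,0],[0,0,0]],
  [[0,0,0],[0,0,0]],
])

```text
time_s: 27.5
ee_pos: [579.5, 238.7, 77.6]
ee_rot: [180.0, 0.0, 139.6]
force: [-1.6, 0.4, 4.1]
gripper_width: 40.2
gripper_force: 12.3
```

>>> send_rows([
  [[0,0,-0.001],[0,0,0]],
  [[0,0,0],[0,0,0]],
  [[0,0,0],[0,0,0]],
], grip_force=4)

```text
time_s: 27.8
ee_pos: [579.5, 238.7, 77.6]
ee_rot: [180.0, 0.0, 139.6]
force: [-1.0, -1.3, 4.3]
gripper_width: 40.9
gripper_force: 4.2
```

>>> send_rows([
  [[0,0,0],[0,0,0]],
  [[0,0,0],[0,0,0]],
  [[0,0,0],[0,0,0]],
  [[0,0,0],[0,0,0]],
], grip=0.35)

```text
time_s: 28.2
ee_pos: [579.2, 238.7, 77.1]
ee_rot: [-180.0, -0.0, 139.6]
force: [0.2, -0.7, 0.4]
gripper_width: 59.2
gripper_force: 0.0
```

>>> send_rows([
  [[0,0,-0.02],[0,0,0]],
  [[0,0,-0.05],[0,0,0]],
  [[0,0,-0.08],[0,0,0]],
  [[0,0,-0.08],[0,0,0]],
  [[0,0,-0.04],[0,0,0]],
  [[0,0,0],[0,0,0]],
  [[0,0,0],[0,0,0]],
])

```text
time_s: 28.9
ee_pos: [579.1, 238.6, 212.5]
ee_rot: [180.0, 0.0, 139.6]
force: [-0.4, -0.6, -1.3]
gripper_width: 58.9
gripper_force: 0.0
```

```bash
python3 - <<'E'
from h import *
s,c,im,h=look("pics/w9.png")
m=np.zeros((480,640),np.uint8); cv2.fillConvexPoly(m,proj(c,cyl(529,178.5,[(126,30)])).astype(np.int32),1); m[262:]=0
print("cork"); comps((m>0)&(im[:,:,0]>150)&(h[:,:,1]>60),c,30,150); print("steel"); comps((m>0)&(h[:,:,1]<60)&(im[:,:,0]>120),c,30,60)
table('b')
p=plan([566,-317,212],139.6,step=43,start=[579.4,238.7,212,139.6])
E
```

```text
t 28.9 pos [579.1 238.6 212.5] [179.99   0.   139.59] w 58.9
cork
[161, 84, 111, 85, 6956] cen [459.  218.4] box [462.1 220.3]
[114, 177, 76, 71, 3931] cen [476.3 121.8] box [477.8 121.2]
[283, 177, 76, 70, 2144] cen [571.8 243.8] box [578.6 240. ]
steel
[202, 66, 51, 17, 790] cen [437.9 256.4] box [438.3 256.8]
[220, 87, 25, 8, 94] cen [449.5 251.2] box [450.4 251. ]
[216, 160, 33, 10, 122] cen [495.7 207.6] box [494.9 207.8]
[298, 195, 49, 64, 2529] cen [589.8 231.9] box [590.4 231.8]
[227, 206, 19, 19, 281] cen [529.8 178.4] box [530.4 178.5]
scene cork
[186, 193, 32, 15, 189] cen [562.9 234.8] box [572.2 232.4]
[145, 201, 36, 24, 368] cen [501.6 272.4] box [496.5 273.4]
[198, 230, 34, 24, 589] cen [475.7 121.3] box [476.6 118.6]
steel
[190, 185, 20, 17, 272] cen [593.5 255.9] box [590.8 253.9]
[229, 185, 30, 32, 657] cen [614.  153.7] box [615.9 152.4]
[205, 216, 8, 6, 40] cen [529.5 179.2] box [528.2 176.4]
[145, 224, 8, 14, 95] cen [438.  257.2] box [437.9 254.8]
side cork
[256, 209, 29, 16, 335] cen [474.2 120.8] box [477.3 115.7]
steel
[282, 174, 47, 22, 466] cen [600.1 243.4] box [591.1 236.9]
[237, 186, 8, 8, 33] cen [433.9 256. ] box [433. 255.]
[283, 199, 7, 3, 19] cen [528.1 179. ] box [528.8 176.9]
[304, 200, 24, 12, 173] cen [587.5 135.1] box [589.8 134.1]
[[[-0.054, -0.066, 0.0], [0, 0, 0.0]], [[-0.054, -0.067, 0.0], [0, 0, 0.0]], [[-0.054, -0.066, 0.0], [0, 0, 0.0]], [[-0.053, -0.067, 0.0], [0, 0, 0.0]], [[-0.054, -0.066, 0.0], [0, 0, 0.0]], [[-0.054, -0.067, 0.0], [0, 0, 0.0]], [[-0.054, -0.066, 0.0], [0, 0, 0.0]], [[-0.054, -0.067, 0.0], [0, 0, 0.0]], [[-0.054, -0.066, 0.0], [0, 0, 0.0]], [[-0.053, -0.066, 0.0], [0, 0, 0.0]]]
[[[-0.054, -0.067, 0.0], [0, 0, 0.0]], [[-0.054, -0.066, 0.0], [0, 0, 0.0]], [[-0.054, -0.067, 0.0], [0, 0, 0.0]]]
end [ 566.  -317.1  212. ] 139.6
```

>>> send_rows([
  [[-0.054,-0.066,0],[0,0,0]],
  [[-0.054,-0.067,0],[0,0,0]],
  [[-0.054,-0.066,0],[0,0,0]],
  [[-0.053,-0.067,0],[0,0,0]],
  [[-0.054,-0.066,0],[0,0,0]],
  [[-0.054,-0.067,0],[0,0,0]],
  [[-0.054,-0.066,0],[0,0,0]],
  [[-0.054,-0.067,0],[0,0,0]],
  [[-0.054,-0.066,0],[0,0,0]],
  [[-0.053,-0.066,0],[0,0,0]],
])

```text
time_s: 30.05
ee_pos: [568.1, -190.1, 210.9]
ee_rot: [-180.0, -0.1, 139.6]
force: [0.8, -1.1, 0.5]
gripper_width: 59.7
gripper_force: 0.0
```

>>> send_rows([
  [[-0.054,-0.067,0],[0,0,0]],
  [[-0.054,-0.066,0],[0,0,0]],
  [[-0.054,-0.067,0],[0,0,0]],
  [[0,0,0],[0,0,0]],
  [[0,0,0],[0,0,0]],
  [[0,0,0],[0,0,0]],
], grip=0.25)

```text
time_s: 30.65
ee_pos: [565.5, -316.0, 211.4]
ee_rot: [180.0, -0.1, 139.6]
force: [0.1, 0.6, 0.9]
gripper_width: 68.3
gripper_force: 0.0
```

```bash
python3 - <<'E'
from h import *
s,c,im,h=look("pics/w10.png")
for k in ("spice_pot_d",):
  for r in trace("wrist",k)[:2]:
    b=np.array(r["bbox"],float); print(k,r["p"],b); b[2:]+=b[:2]
    f=lambda v:(lambda p:np.r_[p.min(0),p.max(0)]-b)(proj(c,cyl(*v,S[k])))
    q=least_squares(f,ray(c,(b[:2]+b[2:])/2,50)); print(q.x.round(1),f(q.x).round(1))
E
```

```text
t 30.65 pos [ 565.5 -316.   211.4] [ 1.7999e+02 -1.4000e-01  1.3962e+02] w 68.3
spice_pot_d 0.82 [297.8 191.   51.1  67. ]
[ 567.1 -314. ] [-1.7 -3.6  1.7  2.9]
```

View pics/w10.png

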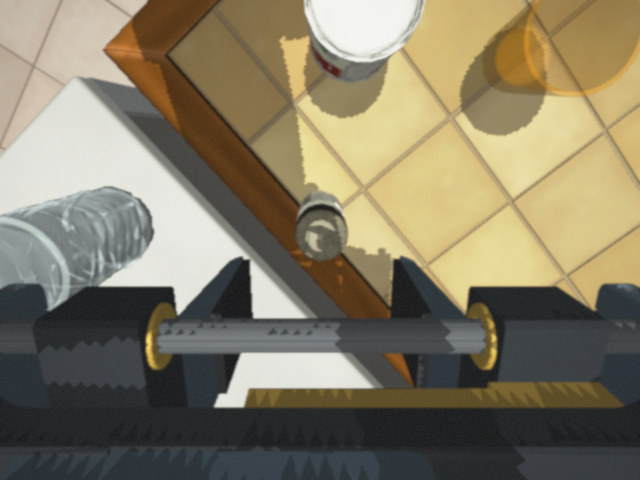

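```bash
python3 - <<'E'
from h import *
c=calibration("wrist"); print(ray(c,(322.3,235.5),102))
def g(v):
    p=proj(c,cyl(v[0],v[1],[(v[2],102)])); return np.array([p[:,0].min(),p[:,0].max(),p[:,1].max()])-[296.5,348.5,261]
print(least_squares(g,[566,-316,19]).x)
E
```

```text
[ 567.34186314 -314.6012981 ]
[ 568.00243211 -314.97149957   19.18454192]
```

>>> send_rows([
  [[0,0.003,0],[0,0,0]],
  [[0,0,0.08],[0,0,0]],
  [[0,0,0.08],[0,0,0]],
  [[0,0,0.07],[0,0,0]],
  [[0,0,0.044],[0,0,0]],
  [[0,0,0.02],[0,0,0]],
  [[0,0,0],[0,0,0]],
  [[0,0,0],[0,0,0]],
])

```text
time_s: 31.55
ee_pos: [567.8, -316.1, 66.8]
ee_rot: [180.0, 0.1, 139.6]
force: [0.8, 0.7, 0.6]
gripper_width: 67.9
gripper_force: 0.0
```

>>> send_rows([
  [[0,0,0],[0,0,0]],
  [[0,0,0],[0,0,0]],
  [[0,0,0],[0,0,0]],
  [[0,0,0],[0,0,0]],
  [[0,0,0],[0,0,0]],
  [[0,0,0],[0,0,0]],
  [[0,0,0],[0,0,0]],
], grip=1, grip_force=12)

```text
time_s: 32.25
ee_pos: [566.9, -316.2, 66.0]
ee_rot: [-180.0, 0.0, 139.6]
force: [0.1, -0.6, 5.7]
gripper_width: 40.4
gripper_force: 12.0
```

>>> send_rows([
  [[0,0,-0.01],[0,0,0]],
  [[0,0,-0.04],[0,0,0]],
  [[0,0,-0.08],[0,0,0]],
  [[0,0,-0.08],[0,0,0]],
  [[0,0,-0.08],[0,0,0]],
  [[0,0,0],[0,0,0]],
  [[0,0,0],[0,0,0]],
])

```text
time_s: 32.95
ee_pos: [566.9, -315.9, 210.8]
ee_rot: [180.0, 0.1, 139.6]
force: [-0.4, 0.7, -1.3]
gripper_width: 40.4
gripper_force: 12.0
```

```bash
python3 - <<'E'
from h import *
s,c,im,h=look("pics/w11.png")
g=cv2.resize(im[200:400,220:440,::-1],None,fx=3,fy=3); cv2.imwrite("pics/w11c.png",g)
p0=s["ee_pos"]; R=Ro.from_euler("xyz",s["ee_rot"],degrees=True)
for dx in (-3,0,3):
    o=p0+R.apply([dx,0,0]); print(dx,[(r,proj(c,cyl(o[0],o[1],[(r,p0[2]-65)])).min(0)[1].round(1)) for r in (18,20)],[(r,proj(c,cyl(o[0],o[1],[(r,p0[2]+37)])).min(0).round(1),proj(c,cyl(o[0],o[1],[(r,p0[2]+37)])).max(0).round(1)) for r in (19,)])
p=plan([478.7,119,210],139.6,step=43)
E
```

```text
t 32.95 pos [ 566.9 -315.9  210.8] [1.7997e+02 5.0000e-02 1.3959e+02] w 40.4
-3 [(18, np.float64(231.3)), (20, np.float64(228.1))] [(19, array([266.2, 306.1]), array([371.2, 398.2]))]
0 [(18, np.float64(226.6)), (20, np.float64(223.4))] [(19, array([265.8, 298.2]), array([371.4, 391.4]))]
3 [(18, np.float64(221.8)), (20, np.float64(218.6))] [(19, array([265.5, 290.3]), array([371.7, 384.6]))]
[[[0.063, 0.05, 0.0], [0, 0, 0.0]], [[0.064, 0.05, 0.0], [0, 0, 0.0]], [[0.063, 0.05, 0.0], [0, 0, 0.0]], [[0.063, 0.049, -0.001], [0, 0, 0.0]], [[0.064, 0.05, 0.0], [0, 0, 0.0]], [[0.063, 0.05, 0.0], [0, 0, 0.0]], [[0.063, 0.05, 0.0], [0, 0, 0.0]], [[0.064, 0.05, 0.0], [0, 0, 0.0]], [[0.063, 0.05, 0.0], [0, 0, 0.0]], [[0.063, 0.049, 0.0], [0, 0, 0.0]]]
[[[0.063, 0.05, -0.001], [0, 0, 0.0]]]
end [478.8 118.8 210.2] 139.6
```

View pics/w11c.png

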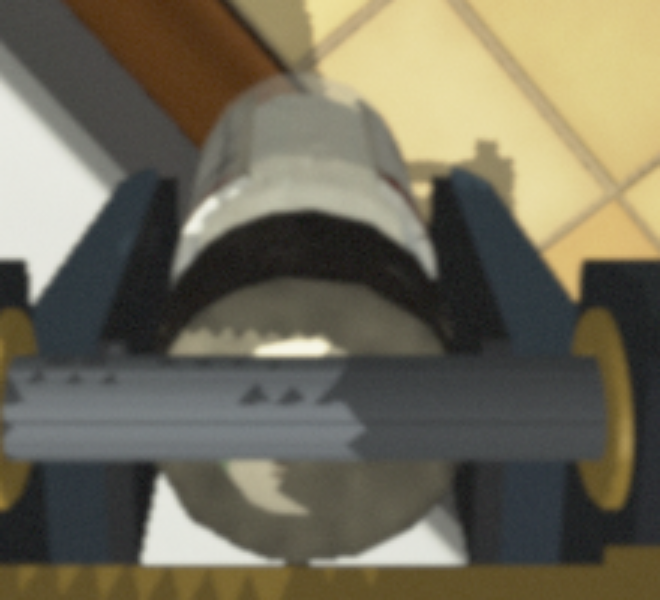

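>>> send_rows([
  [[0.063,0.05,0],[0,0,0]],
  [[0.064,0.05,0],[0,0,0]],
  [[0.063,0.05,0],[0,0,0]],
  [[0.063,0.049,0],[0,0,0]],
  [[0.064,0.05,0],[0,0,0]],
  [[0.063,0.05,0],[0,0,0]],
  [[0.063,0.05,0],[0,0,0]],
  [[0.064,0.05,0],[0,0,0]],
  [[0.063,0.05,0],[0,0,0]],
  [[0.063,0.049,0],[0,0,0]],
])

```text
time_s: 34.0
ee_pos: [485.4, 80.2, 208.3]
ee_rot: [-179.8, -0.2, 139.6]
force: [0.4, -0.3, -1.6]
gripper_width: 39.8
gripper_force: 12.0
```

>>> send_rows([
  [[0.063,0.05,0],[0,0,0]],
  [[0,0,0.03],[0,0,0]],
  [[0,0,0.06],[0,0,0]],
  [[0,0,0.05],[0,0,0]],
  [[0,0,0.03],[0,0,0]],
  [[0,0,0.02],[0,0,0]],
  [[0,0,0],[0,0,0]],
  [[0,0,0],[0,0,0]],
  [[0,0,0],[0,0,0]],
])

```text
time_s: 34.9
ee_pos: [480.0, 118.3, 116.1]
ee_rot: [179.9, 0.0, 139.6]
force: [-0.3, -1.2, -0.8]
gripper_width: 40.4
gripper_force: 12.0
```

>>> send_rows([
  [[0.002,-0.001,0.015],[0,0,0]],
  [[0,0,0.01],[0,0,0]],
  [[0,0,0.006],[0,0,0]],
  [[0,0,0.003],[0,0,0]],
  [[0,0,0],[0,0,0]],
  [[0,0,0],[0,0,0]],
  [[0,0,0],[0,0,0]],
])

```text
time_s: 35.6
ee_pos: [478.5, 118.5, 98.6]
ee_rot: [180.0, 0.0, 139.6]
force: [-0.4, -0.3, -1.4]
gripper_width: 40.4
gripper_force: 12.0
```

>>> send_rows([
  [[0,0,0.001],[0,0,0]],
  [[0,0,0.001],[0,0,0]],
  [[0,0,0],[0,0,0]],
  [[0,0,0],[0,0,0]],
])

```text
time_s: 36.0
ee_pos: [478.3, 118.5, 97.4]
ee_rot: [180.0, -0.0, 139.6]
force: [0.5, 0.7, -1.6]
gripper_width: 40.1
gripper_force: 12.0
```

>>> send_rows([
  [[0,0,0.001],[0,0,0]],
  [[0,0,0],[0,0,0]],
  [[0,0,0],[0,0,0]],
])

```text
time_s: 36.3
ee_pos: [478.3, 118.5, 96.9]
ee_rot: [180.0, -0.0, 139.6]
force: [0.6, 0.0, -1.3]
gripper_width: 40.3
gripper_force: 12.0
```

>>> send_rows([
  [[0,0,0.001],[0,0,0]],
  [[0,0,0],[0,0,0]],
  [[0,0,0],[0,0,0]],
])

```text
time_s: 36.6
ee_pos: [478.4, 118.5, 96.4]
ee_rot: [180.0, -0.0, 139.6]
force: [0.5, 0.2, -1.1]
gripper_width: 40.6
gripper_force: 12.0
```

>>> send_rows([
  [[0,0,0.001],[0,0,0]],
  [[0,0,0],[0,0,0]],
  [[0,0,0],[0,0,0]],
])

```text
time_s: 36.9
ee_pos: [478.3, 118.5, 95.9]
ee_rot: [180.0, -0.0, 139.6]
force: [-0.3, -0.2, -1.3]
gripper_width: 40.1
gripper_force: 12.0
```

>>> send_rows([
  [[0,0,0.001],[0,0,0]],
  [[0,0,0],[0,0,0]],
  [[0,0,0],[0,0,0]],
])

```text
time_s: 37.2
ee_pos: [478.5, 118.5, 95.8]
ee_rot: [180.0, 0.0, 139.6]
force: [-1.0, -1.0, 3.1]
gripper_width: 40.1
gripper_force: 12.0
```

>>> send_rows([
  [[0,0,0.0005],[0,0,0]],
  [[0,0,0],[0,0,0]],
  [[0,0,0],[0,0,0]],
])

```text
time_s: 37.5
ee_pos: [478.5, 118.4, 95.7]
ee_rot: [180.0, 0.0, 139.6]
force: [-1.4, -1.1, 5.8]
gripper_width: 40.3
gripper_force: 12.0
```

>>> send_rows([
  [[0,0,-0.001],[0,0,0]],
  [[0,0,0],[0,0,0]],
  [[0,0,0],[0,0,0]],
], grip_force=4)

```text
time_s: 37.8
ee_pos: [478.4, 118.5, 95.7]
ee_rot: [180.0, 0.0, 139.6]
force: [-0.3, -0.3, 2.4]
gripper_width: 40.2
gripper_force: 4.0
```

>>> send_rows([
  [[0,0,0],[0,0,0]],
  [[0,0,0],[0,0,0]],
  [[0,0,0],[0,0,0]],
  [[0,0,0],[0,0,0]],
], grip=0.35)

```text
time_s: 38.2
ee_pos: [478.3, 118.6, 95.6]
ee_rot: [180.0, -0.0, 139.6]
force: [0.1, -0.4, -0.7]
gripper_width: 59.6
gripper_force: 0.0
```

>>> send_rows([
  [[0,0,-0.02],[0,0,0]],
  [[0,0,-0.05],[0,0,0]],
  [[0,0,-0.08],[0,0,0]],
  [[0,0,-0.07],[0,0,0]],
  [[0,0,-0.02],[0,0,0]],
  [[0.08,0,0],[0,0,0]],
  [[0.08,0,0],[0,0,0]],
  [[0.08,0,0],[0,0,0]],
  [[0,0,0],[0,0,0]],
  [[0,0,0],[0,0,0]],
])

```text
time_s: 39.2
ee_pos: [386.6, 196.5, 215.7]
ee_rot: [180.0, 0.0, 139.7]
force: [-0.8, -0.2, 0.7]
gripper_width: 59.1
gripper_force: 0.0
```

```bash
python3 - <<'E'
from h import *
print(state()["ee_pos"])
table('c')
T={"mustard_jar":(469.9,229),"dark_jar":(588.7,127.8),"salt_shaker":(579.9,237.8),"spice_pot_d":(478.7,119),"coffee_tin":(466,-196),"amber_glass_a":(573.5,-94)}
ims=[]
for n in ("scene","side"):
    c=calibration(n); im=grab_frame(n)[:,:,::-1].copy()
    for k in list(T)[:4]:
        for A0,col in ((34,(0,255,0)),(S[k][0][0],(255,0,0))):
            cv2.polylines(im,[proj(c,cyl(*T[k],[(A0,30)])).astype(np.int32)],True,col,1)
    a=proj(c,[528.5,178.3,30])[0].astype(int); ims.append(cv2.resize(im[a[1]-65:a[1]+65,a[0]-85:a[0]+85],None,fx=4.4,fy=2.3*2,interpolation=2)[:,:])
    for k in T:
        b0=[d for d in trace(n,k)[:2]]
        for d in b0:
            b=np.array(d["bbox"],float); b[2:]+=b[:2]; z=30 if k in list(T)[:4] else 0
            f=lambda v:(lambda p:np.r_[p.min(0),p.max(0)]-b)(proj(c,cyl(*v,[(r,h+z) for r,h in S[k]])))
            q=least_squares(f,T[k],loss="soft_l1"); print(n,k,round(float(d["p"]),2),(q.x-T[k]).round(1),f(q.x).round(1))
cv2.imwrite("pics/fin.png",cv2.resize(np.vstack(ims),(600,600*ims[0].shape[0]*2//ims[0].shape[1]//2)) if 0 else cv2.resize(np.hstack(ims),(800,310)))
E
```

```text
[386.56317937 196.50059785 215.71033885]
scene cork
[152, 202, 29, 21, 353] cen [503.5 271.4] box [501.5 268.3]
steel
[190, 185, 20, 16, 198] cen [598.  262.5] box [592.3 255.2]
[228, 185, 31, 32, 661] cen [614.3 153.2] box [615.4 153.3]
[201, 197, 4, 5, 16] cen [577.1 235.7] box [576.2 233. ]
[206, 198, 9, 5, 28] cen [582.2 218.7] box [581.4 216.5]
[200, 211, 25, 35, 520] cen [507.6 150. ] box [507.2 149.9]
[145, 224, 8, 14, 94] cen [438.4 257.7] box [437.9 254.8]
side cork
steel
[282, 174, 47, 22, 470] cen [600.3 243.1] box [591.1 236.9]
[237, 186, 8, 8, 33] cen [433.9 256. ] box [433. 255.]
[260, 189, 19, 30, 396] cen [488.3 176.6] box [486.7 172. ]
[283, 199, 7, 3, 18] cen [528.5 179.1] box [528.8 176.9]
[304, 198, 24, 14, 187] cen [587.2 135.3] box [590.9 138.4]
scene mustard_jar 0.85 [-6.9 -7.5] [-0.3  0.3  0.3 -0.3]
scene dark_jar 0.58 [-4.1 -6.5] [-1.7 -0.5  2.3  0.3]
scene salt_shaker 0.89 [2.8 3.3] [-0.1  0.3  0.1 -0.3]
scene spice_pot_d 0.73 [-4.8 -1. ] [-0.3 -2.2  0.3  1.3]
scene coffee_tin 0.68 [-6.  -2.1] [-0.3  0.   0.3 -0. ]
scene amber_glass_a 0.88 [1.6 1.1] [-1.1 -4.2  1.1  1.2]
side mustard_jar 0.85 [  1.7 -11.1] [-2.2 -5.1  2.7  1.4]
side dark_jar 0.92 [-5.5 -9.5] [ 0.8  2.8 -0.8 -1.3]
side salt_shaker 0.75 [-1.5  2. ] [-0.3 -3.5  0.3  1.7]
side spice_pot_d 0.58 [ 1.6 -7.2] [ 1.5 -3.1 -1.8  2. ]
side coffee_tin 0.7 [ 18.6 477.9] [ -2.4 -15.8   4.1   1.2]
side coffee_tin 0.56 [1.6 0.6] [ 0.2 -0.1 -0.2  0.1]
side amber_glass_a 0.57 [0.6 4.1] [ 0.7  1.2 -0.7 -0.8]
```

View pics/fin.png

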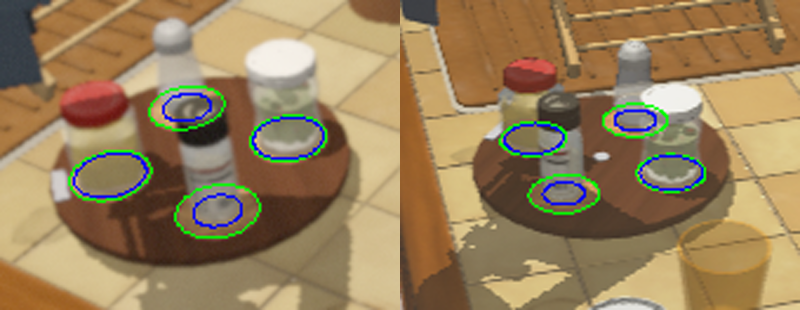

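>>> send_rows([
  [[-0.078,0.032,0],[0,0,0]],
  [[-0.078,0.032,0],[0,0,0]],
  [[-0.078,0.032,0],[0,0,0]],
  [[-0.08,0.032,0],[0,0,0]],
  [[-0.08,0.032,0],[0,0,0]],
  [[0,0,0],[0,0,0]],
  [[0,0,0],[0,0,0]],
])

```text
time_s: 40.7
ee_pos: [588.9, 129.2, 214.8]
ee_rot: [-179.9, -0.1, 139.5]
force: [-0.6, -0.5, -0.6]
gripper_width: 59.2
gripper_force: 0.0
```

```bash
python3 - <<'E'
from h import *
T={"mustard_jar":(469.9,229),"dark_jar":(588.7,127.8),"salt_shaker":(579.9,237.8),"spice_pot_d":(478.7,119)}
s,c,im,h=look(); o=im[:,:,::-1].copy(); o=cv2.resize(o,(800,600))
for k in T:
    for r,z,col in ((34,30,(0,255,0)),({"mustard_jar":25,"dark_jar":29,"salt_shaker":10,"spice_pot_d":19}[k],30+S[k][-1][1],(255,0,0))):
        cv2.polylines(o,[(proj(c,cyl(*T[k],[(r,z)]))*1.25).astype(np.int32)],True,col,1)
cv2.imwrite("pics/top.png",o)
E
```

```text
t 40.7 pos [588.9 129.2 214.8] [-1.7993e+02 -8.0000e-02  1.3952e+02] w 59.2
```

View pics/top.png

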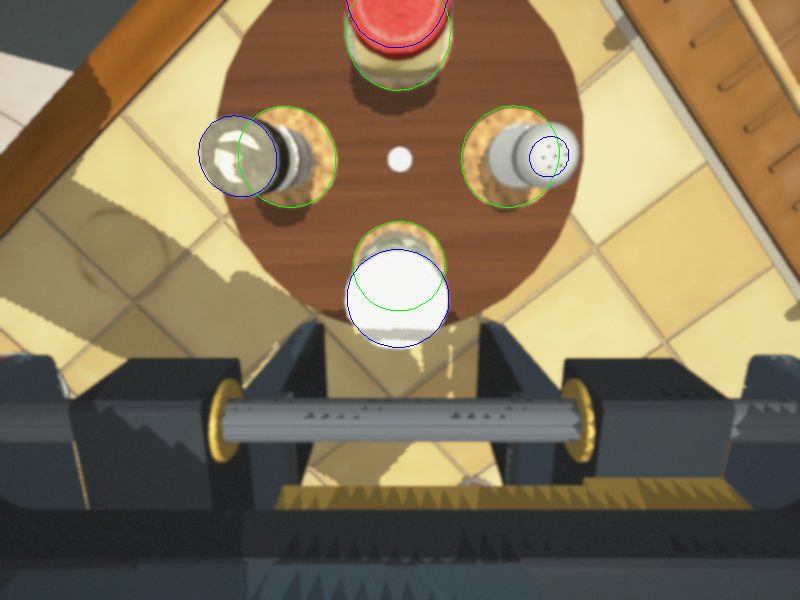

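The top view shows the four lids at (398,10), (240,156), (546,156) and (398,298), matching their expected outlines to about 2 mm. The table has not turned and the gripper is clear.

```bash
python3 -c "
from workcell import *
print(job_done())"
```

```text
the job is handed in; nothing more can be done
None
```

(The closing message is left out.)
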